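# Pack away the shortbread after tea

## Task

Tidy up after tea. First swing the milk pan's handle, which sticks out over the worktop and the tub, inward to the left, away from the stock pot, until it lies along the hob's front edge pointing at the empty left front burner, with the pan still standing on its own burner; then put every shortbread finger into the storage tub. Then find out by trying which of the three look-alike lids fits this tub and press it on until it snaps down flat on the rim under both catches; leave the two other lids lying the right way up on the worktop, and do not push the stock pot or the jam jar about.

Things in the scene. Friction and masses are not known exactly. Their poses are not given: they have to be found in the camera images.
- tub_j: the storage tub, heavy white ceramic (1.6 kg), standing on the worktop: 150 (x) x 110 (y) x 72 mm high. Exactly one of tub_j, tub_k, tub_m is present (others None); alike outside, but the rectangular mouth in the 8 mm top flange differs: 109 to 129 mm (x) by 73 to 93 mm (y). Origin: centre of underside; x along the long side
- tub_k: as tub_j (another sort, or None). Inside, below the flange, each tub is 138 x 98 mm, with a floor 5 mm thick; the shortbread must lie lower than 50 mm above the origin to leave room for the lid's lip
- tub_m: as tub_j (another sort, or None). At the middle of both short ends (+x, -x) of each tub a sprung steel catch, 50 mm wide, stands 31 mm above the rim and reaches 90 mm out from the centre; its sloped guide leads the lid's plate in and its nose snaps over the plate
- lid_u: one of three look-alike bamboo lids, 150 g: plate 150 (x) x 110 (y) x 6 mm, underside 14 mm above the origin; below it a 14 mm deep lip; on top a centred bar handle 64 mm long (x), 24 mm wide (y), from 20 to 50 mm above the origin. Origin: centre of the lip's underside, on the worktop when the lid lies there; z up
- lid_v: as lid_u, but the outline of the lip differs from lid to lid (104 to 124 mm by 68 to 88 mm); it is 5 mm smaller both ways than the mouth of the one sort of tub it fits. Which lid fits the present tub is not known beforehand; it fits either way round, long side on long side
- lid_w: as lid_u. Let down square on the tub, the right lid enters, takes about 5 to 15 N to push past the catches and ends with its plate flat on the rim (lid origin 58 mm above tub origin), held fast; a wrong one stops with its lip on the rim, 14 mm higher (72 mm)
- shortbread_1: shortbread finger (two to four of the four are present, absent ones read None), pale brown rounded bar 75 (x) x 28 (y) x 20 mm (z), 35 g, lying on the wooden board; origin: centre of its underside
- shortbread_2: shortbread finger (two to four of the four are present, absent ones read None), pale brown rounded bar 75 (x) x 28 (y) x 20 mm (z), 35 g, lying on the wooden board; origin: centre of its underside
- shortbread_3: shortbread finger (two to four of the four are present, absent ones read None), pale brown rounded bar 75 (x) x 28 (y) x 20 mm (z), 35 g, lying on the wooden board; origin: centre of its underside
- shortbread_4: shortbread finger (two to four of the four are present, absent ones read None), pale brown rounded bar 75 (x) x 28 (y) x 20 mm (z), 35 g, lying on the wooden board; origin: centre of its underside
- board: wooden board on the worktop, fixed, 220 (x) x 340 (y) x 12 mm; the shortbread lies on it; origin: centre of underside
- burner (a point): centre of the middle front burner, at grate height (45 mm), of a fixed built-in steel gas hob 500 mm deep (x) x 750 mm wide (y), plate 12 mm high; the hob's front edge runs along y, 85 mm nearer the robot than this point, which is midway along it; x points away from the robot, y to the robot's left along the hob
- milk_pan: steel milk pan, radius 70 mm, 80 mm high, 550 g, standing loose on the middle front burner; a straight black handle along its own +x, 20 mm wide and 20 mm high, from 90 to 200 mm from the pan's axis, its centre line 64 mm above the pan's underside; origin: centre of the underside; at the start the handle sticks out over the worktop and the tub
- handle_mid (a point): point on the milk pan's handle, 140 mm from the pan's axis, at mid height
- handle_end (a point): end of the milk pan's handle, 200 mm from the pan's axis, at mid height
- stock_pot: steel stock pot, radius 98 mm, 148 mm high with its knob, on the hob's front right burner; two loop handles reach 127 mm from its axis (a kettle, 156 mm high, stands on the back left burner); a bystander, to be left alone; origin at its underside
- jam_jar: jam jar, radius 21 mm, 60 mm high, on the board's left part; a bystander, to be left alone; origin at its underside

How it is judged (in metres and radians):
On the way, in this order (a step that is already met when the one before it is completed fails the run):
1. the milk pan's handle is swung inward, along the hob to the left (angle between the x axis of milk_pan and the y axis of burner, either way round below 0.35 rad and y of handle_end in the frame of burner above 0.1 m and horizontal distance between milk_pan and burner below 0.03 m and angle between milk_pan's own z axis and vertical below 0.06 rad), for 0.2 s.
2. every shortbread finger is in the tub (horizontal distance between each of shortbread_1, shortbread_2, shortbread_3, shortbread_4 and tub_j below 0.06 m and horizontal distance between each of shortbread_1, shortbread_2, shortbread_3, shortbread_4 and tub_k below 0.06 m and horizontal distance between each of shortbread_1, shortbread_2, shortbread_3, shortbread_4 and tub_m below 0.06 m and height (world z) of each of shortbread_1, shortbread_2, shortbread_3, shortbread_4 below 0.06 m), for 0.2 s.
3. the lid that fits is snapped on (((horizontal distance between lid_u and tub_j below 0.006 m and height (world z) of lid_u between 0.054 and 0.062 m and angle between lid_u's own z axis and vertical below 0.05 rad) or (horizontal distance between lid_v and tub_j below 0.006 m and height (world z) of lid_v between 0.054 and 0.062 m and angle between lid_v's own z axis and vertical below 0.05 rad) or (horizontal distance between lid_w and tub_j below 0.006 m and height (world z) of lid_w between 0.054 and 0.062 m and angle between lid_w's own z axis and vertical below 0.05 rad)) and ((horizontal distance between lid_u and tub_k below 0.006 m and height (world z) of lid_u between 0.054 and 0.062 m and angle between lid_u's own z axis and vertical below 0.05 rad) or (horizontal distance between lid_v and tub_k below 0.006 m and height (world z) of lid_v between 0.054 and 0.062 m and angle between lid_v's own z axis and vertical below 0.05 rad) or (horizontal distance between lid_w and tub_k below 0.006 m and height (world z) of lid_w between 0.054 and 0.062 m and angle between lid_w's own z axis and vertical below 0.05 rad)) and ((horizontal distance between lid_u and tub_m below 0.006 m and height (world z) of lid_u between 0.054 and 0.062 m and angle between lid_u's own z axis and vertical below 0.05 rad) or (horizontal distance between lid_v and tub_m below 0.006 m and height (world z) of lid_v between 0.054 and 0.062 m and angle between lid_v's own z axis and vertical below 0.05 rad) or (horizontal distance between lid_w and tub_m below 0.006 m and height (world z) of lid_w between 0.054 and 0.062 m and angle between lid_w's own z axis and vertical below 0.05 rad))), for 0.2 s.
At the end, for the whole second after the job is handed in: pan upright within 30 mm of its burner's centre, handle pointing left along the hob within 20 degrees; all shortbread in the tub; one lid snapped flat on the rim (within 4 mm of fully down, 6 mm of centred); the other two lids upright on the worktop (all of step 1 and all of step 2 and all of step 3 and ((horizontal distance between lid_u and tub_j below 0.006 m and height (world z) of lid_u between 0.054 and 0.062 m and angle between lid_u's own z axis and vertical below 0.05 rad) or (horizontal distance between lid_u and tub_k below 0.006 m and height (world z) of lid_u between 0.054 and 0.062 m and angle between lid_u's own z axis and vertical below 0.05 rad) or (horizontal distance between lid_u and tub_m below 0.006 m and height (world z) of lid_u between 0.054 and 0.062 m and angle between lid_u's own z axis and vertical below 0.05 rad) or (height (world z) of lid_u below 0.006 m and angle between lid_u's own z axis and vertical below 0.06 rad)) and ((horizontal distance between lid_v and tub_j below 0.006 m and height (world z) of lid_v between 0.054 and 0.062 m and angle between lid_v's own z axis and vertical below 0.05 rad) or (horizontal distance between lid_v and tub_k below 0.006 m and height (world z) of lid_v between 0.054 and 0.062 m and angle between lid_v's own z axis and vertical below 0.05 rad) or (horizontal distance between lid_v and tub_m below 0.006 m and height (world z) of lid_v between 0.054 and 0.062 m and angle between lid_v's own z axis and vertical below 0.05 rad) or (height (world z) of lid_v below 0.006 m and angle between lid_v's own z axis and vertical below 0.06 rad)) and ((horizontal distance between lid_w and tub_j below 0.006 m and height (world z) of lid_w between 0.054 and 0.062 m and angle between lid_w's own z axis and vertical below 0.05 rad) or (horizontal distance between lid_w and tub_k below 0.006 m and height (world z) of lid_w between 0.054 and 0.062 m and angle between lid_w's own z axis and vertical below 0.05 rad) or (horizontal distance between lid_w and tub_m below 0.006 m and height (world z) of lid_w between 0.054 and 0.062 m and angle between lid_w's own z axis and vertical below 0.05 rad) or (height (world z) of lid_w below 0.006 m and angle between lid_w's own z axis and vertical below 0.06 rad))); the robot touches nothing.
It fails at once if the stock pot is pushed more than 30 mm from its place (distance of stock_pot from where it was at the start of the episode above 0.03 m).
It fails at once if the jam jar is pushed more than 40 mm from its place (distance of jam_jar from where it was at the start of the episode above 0.04 m).
Of tub_j, tub_k, tub_m only 1 to 1 are there at a start; the rules pass over those that are not, and their reading is None.
Of shortbread_1, shortbread_2, shortbread_3, shortbread_4 only 2 to 4 are there at a start; the rules pass over those that are not, and their reading is None.
At some moment in a run one of shortbread_1, shortbread_2, shortbread_3, shortbread_4, lid_u, lid_v, lid_w may be knocked a few centimetres aside while the robot is not near it.
Once in a run the grip may slacken for a moment while it holds something.
It also fails if it takes over 210 s, if anything falls off the work surface, if the arm or the gripper's body presses on something with over 40 N, if the wrist force passes 120 N, or if a joint passes its speed limit or range.

## Robot

A 6-joint arm with a two-finger parallel gripper is mounted at the origin on the work surface. World frame = base frame: x ahead of the robot, y to its left, z up, the work surface at z = 0. Lengths are in mm, angles in rad, forces in N, time in s.
With the tool pointing down it reaches from about 275 to 1000 mm from the base axis. Payload 8.4 kg.
Tool frame: the origin (TCP) lies at the very end of the fingers, on their centre line; the grasp point (between the pads) lies 19 mm behind it (r.tcp_to_grasp is the distance from the TCP to the grasp point, in mm); z points along the fingers, y is the line along which they close (so a half turn about z gives the same grasp; the last joint's range is limited). The gripper opens to 85 mm and grips with 20 to 120 N. Pads are 22 mm wide; open, the fingers measure 114 mm over their backs; the gripper's body (76 mm by 85 mm) begins 54 mm behind the grasp point. The pads swing forward as they close: fully open they stand 13 mm farther back than shut.
Start: joints at [-1.326, 0.353, 1.633, -0, 1.155, -0.002], TCP at [152.687, -606.065, 202.781] pointing down, gripper open.
Joint ranges: [-2.63, 2.63], [-0.92, 2.1], [0.06, 2.66], [-1.3, 4.44], [0, 2.69], [-3.02, 3.02]. Speed limits (rad/s): [2.22, 2.22, 2.79, 3.14, 3.14, 3.14].

## Interface

Orientations are given as [roll, pitch, yaw] about the fixed x, y, z axes, in that order (R = Rz(yaw) Ry(pitch) Rx(roll)).
In Python, from rig import r gives the robot as it stands. The module is installed in compiled form; this text tells all that it offers.
- The arm moves only by the tool play_rows, never from a script. Its argument "rows" is a list of rows, each an object with "dp": the shift along the tool's x, y, z in units of 40 mm (1.0 is 40 mm), a list of three; "turn": the turn, a rotation vector about the tool's x, y, z in units of 6 degrees (1.0 is 6 degrees), a list of three; "fingers": the closure, from 0 (fully open) to 1 (shut). In form: [{"dp": [tx, ty, tz], "turn": [wx, wy, wz], "fingers": fingers}, ...]. A call has 1 to 5 rows; each row shifts and turns the commanded pose from where the row before left it, along the tool's axes as they then stand; what a row does not reach is not made up. A row lasts 1/12 s, in which the tool goes at most 41.7 mm and 7.16 degrees, less where a joint would pass 70% of its speed; a pose out of reach is approached as far as the arm can. A call is refused whole if a number of a shift passes 1 or a number of a turn 1, either way. A call with a gripper value outside its range is refused whole. The fingers move at their own pace and stop on an object; "force" is the grip in N (left out, the last holds). Time passes only in rows, so rows that do not move let the fingers close. It gives the time, the measured TCP pose, the force, the opening and the grip force at its end, in the units of the state.
- r.sense(): the state, without advancing time (a new reading comes with each control period).
- r.grab_frame(name): name is "scene" or "top" or "wrist"; returns a dict with "pixels" (480x640x3 uint8, red, green, blue), "fx", "fy", "cx", "cy" (pixels), "dist" ([k1, k2, p1, p2, k3] as OpenCV has them; the pictures are not rectified), "pose" (4x4, takes a point from camera to world coordinates). Camera axes: x right, y down, z forward; pixel columns grow to the right and rows downward; lengths in mm; the calibration is good to about 2 mm. A picture is of the moment at which its call begins. There is no depth.
- r.sign_off(): hands the job in; it is judged then, once.
The state is a dict: "clock": time; "qpos": joint angles; "qvel": joint speeds; "joint_efforts": joint torques, N m; "eef_pos": TCP position; "tcp_rot": TCP orientation; "contact_force": force on the tool from outside, world axes, zero at the start; "wrist_torque": the same for the moment, N m; "opening": opening from 0.0 (shut) to 1.0 (fully open); "grasp_force": force on a finger pad.
Only numpy, scipy, OpenCV 4.12 (cv2) and the standard library are available. Lean on these libraries where they do the work, as an engineer would, in place of code of your own. Each camera call takes 0.05 s, during which the arm holds its last target. There are 200 camera calls.

## Working session

There is one attempt and no reset: what is moved stays moved. The work goes in short steps, Python scripts to look and compute and a tool call to move; the robot and the scene stay as the last step left them, time stands still between calls to the robot, and variables do not carry over. Pictures are saved under pics/ and viewed, at most 14 in all, crops included, and the job is handed in when it is done.

Besides the shell and the picture viewer there is one more tool, called after "Request:" as name([rows], argument=value, ...), one row to a line, values as JSON. play_rows: Moves the arm, as the interface text tells. Its arguments: {"type":"object","properties":{"rows":{"type":"array"},"force":{"type":"number"}},"required":["rows"]}

```bash
mkdir -p pics; cat > h.py <<'E'
import numpy as np, cv2
from rig import r
def K(f): return np.array([[f["fx"],0,f["cx"]],[0,f["fy"],f["cy"]],[0,0,1.]])
def px2w(f,uv,z):
    uv=np.array(uv,float).reshape(-1,1,2)
    n=cv2.undistortPoints(uv,K(f),np.array(f["dist"],float)).reshape(-1,2)
    P=np.array(f["pose"]); d=np.c_[n,np.ones(len(n))]@P[:3,:3].T; o=P[:3,3]
    return o+d*((z-o[2])/d[:,2])[:,None]
def w2px(f,X):
    P=np.linalg.inv(np.array(f["pose"])); 
    return cv2.projectPoints(np.array(X,float).reshape(-1,1,3),cv2.Rodrigues(P[:3,:3])[0],P[:3,3],K(f),np.array(f["dist"],float))[0].reshape(-1,2)
def grab(n,name=None):
    f=r.grab_frame(n)
    if name: cv2.imwrite("pics/%s.png"%name,f["pixels"][:,:,::-1])
    return f
E
python3 - <<'E'
from h import *
import pickle
a=grab("top","top0");b=grab("scene","sc0");pickle.dump((a,b),open("f0.pkl","wb"))
for f in(a,b):print(np.round(f["pose"],2).tolist(),f["fx"])
print(r.sense())
E
```

```text
[[-0.01, -1.0, 0.1, 490.74], [-1.0, 0.01, -0.01, 42.98], [0.01, -0.1, -1.0, 1128.22], [0.0, 0.0, 0.0, 1.0]] 478.5233268407126
[[0.74, 0.37, -0.56, 1317.4], [0.67, -0.41, 0.61, -779.59], [-0.0, -0.83, -0.55, 846.15], [0.0, 0.0, 0.0, 1.0]] 547.2678586291627
{'clock': 0.1, 'qpos': array([-1.32642769e+00,  3.53627847e-01,  1.63405979e+00,  2.09927213e-05,
        1.15521701e+00, -2.38289452e-03]), 'qvel': array([-0.00125822, -0.00251317, -0.00215741,  0.00105411, -0.00024737,
        0.00041466]), 'joint_efforts': array([-4.70480536e-04, -6.06360912e+01, -3.42820215e+01, -7.31413820e-05,
        3.91290116e-03,  2.81984637e-05]), 'eef_pos': array([ 152.56214   , -605.60532447,  202.1061999 ]), 'tcp_rot': array([-3.14028071e+00, -2.23210172e-05,  2.46743025e-01]), 'contact_force': array([ 0.17687183,  0.66058673, -0.29117749]), 'wrist_torque': array([ 0.0138642 ,  0.04120072, -0.0021811 ]), 'grasp_force': 0.0, 'opening': 1.0000037992714415}
```

View pics/top0.png

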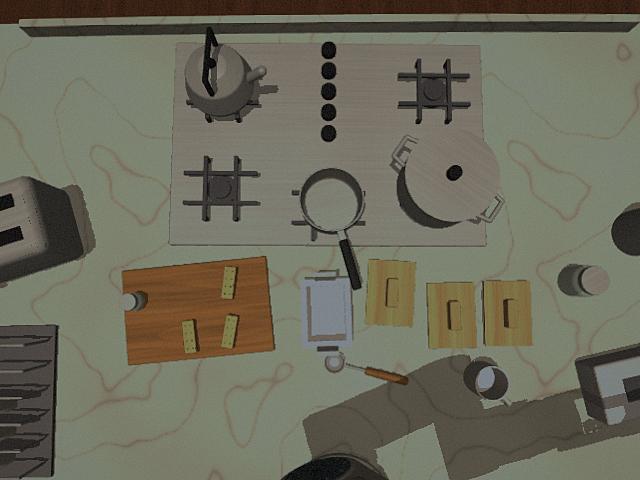

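View pics/sc0.png

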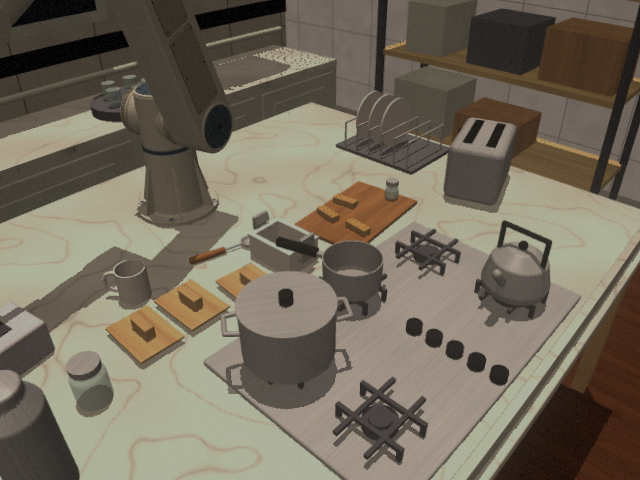

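Top view: pan around (332,200) with its handle ending at (357,288), tub around (327,312), lids at (391,293), (451,315) and (508,313). The three fingers are at (229,283), (190,336) and (230,331), and the jar at (133,301). Next I'll measure these.

```bash
cat >> h.py <<'E'
def blobs(f,mask,z,amin=100,roi=None):
    out=[]
    if roi: 
        m=np.zeros_like(mask);x0,y0,x1,y1=roi;m[y0:y1,x0:x1]=mask[y0:y1,x0:x1];mask=m
    for c in cv2.findContours(mask,cv2.RETR_EXTERNAL,cv2.CHAIN_APPROX_NONE)[0]:
        if cv2.contourArea(c)<amin: continue
        w=px2w(f,c.reshape(-1,2),z)[:,:2].astype(np.float32)
        (cx,cy),(a,b),t=cv2.minAreaRect(w)
        if a<b:a,b,t=b,a,t+90
        out.append((round(cx,1),round(cy,1),round(a,1),round(b,1),round((t+90)%180-90,1),c.reshape(-1,2).mean(0).round().tolist()))
    return out
E
python3 - <<'E'
from h import *
import pickle
a,b=pickle.load(open("f0.pkl","rb"))
hsv=cv2.cvtColor(a["pixels"],cv2.COLOR_RGB2HSV)
for n,(u,v) in dict(lid=(380,310),lidbar=(391,291),lid2=(440,330),fing=(229,283),board=(180,290),tubrim=(306,320),tubin=(327,312),handle=(352,270),top=(300,380),hob=(280,200)).items(): print(n,hsv[v,u])
m=cv2.inRange(hsv,(17,90,90),(30,255,255))
for o in blobs(a,m,20,500,(360,250,540,360)):print("lid",o)
for o in blobs(a,m,32,50,(120,255,275,370)):print("fing",o)
m=cv2.inRange(hsv,(0,0,0),(179,255,45))
for o in blobs(a,m,119,60,(335,230,365,295)):print("handle",o)
w=cv2.inRange(hsv,(0,0,150),(179,45,255))
cv2.imwrite("pics/m.png",w)
for o in blobs(a,w,72,300,(295,265,360,360)):print("tub",o)
# pan rim ellipse
print("panc",px2w(a,[[332,200]],125), "burnerL",px2w(a,[[223,188]],45),"hob",px2w(a,[[170,244],[485,245],[176,42],[481,44]],12))
print(px2w(a,[[306,205],[363,200],[355,287]],119))
c=cv2.resize(a["pixels"][240:370,270:420],None,fx=5,fy=4.6,interpolation=cv2.INTER_CUBIC)
cv2.imwrite("pics/c1.png",c[:,:,::-1])
E
```

```text
lid [ 20 120 127]
lidbar [ 22 116 127]
lid2 [ 17 131 121]
fing [ 29 111 124]
board [ 15 187 112]
tubrim [104  33 148]
tubin [105  29 140]
handle [40 46 33]
top [ 38  39 131]
hob [ 30  27 123]
lid (434.7, -267.1, 149.4, 109.8, 0.2, [451.0, 315.0])
lid (436.6, -397.7, 146.9, 108.8, -0.9, [507.0, 313.0])
lid (487.3, -127.3, 149.6, 108.8, -4.4, [390.0, 293.0])
fing (393.9, 333.4, 73.6, 26.2, 7.1, [189.0, 338.0])
fing (404.7, 242.7, 73.2, 26.8, -9.5, [229.0, 332.0])
fing (515.5, 244.8, 72.9, 27.5, -7.0, [228.0, 282.0])
handle (549.0, -28.5, 107.6, 19.0, 15.1, [350.0, 264.0])
panc [[685.06389843   7.24273465 125.        ]] burnerL [[731.72692542 254.75806002  45.        ]] hob [[ 607.18510093  384.80385436   12.        ]
 [ 595.39059763 -355.49231598   12.        ]
 [1105.48757406  379.71973566   12.        ]
 [1092.91951271 -370.37092268   12.        ]]
[[676.07080143  62.75300378 119.        ]
 [685.43306267 -59.33600152 119.        ]
 [500.14727617 -38.40239936 119.        ]]
```

View pics/c1.png

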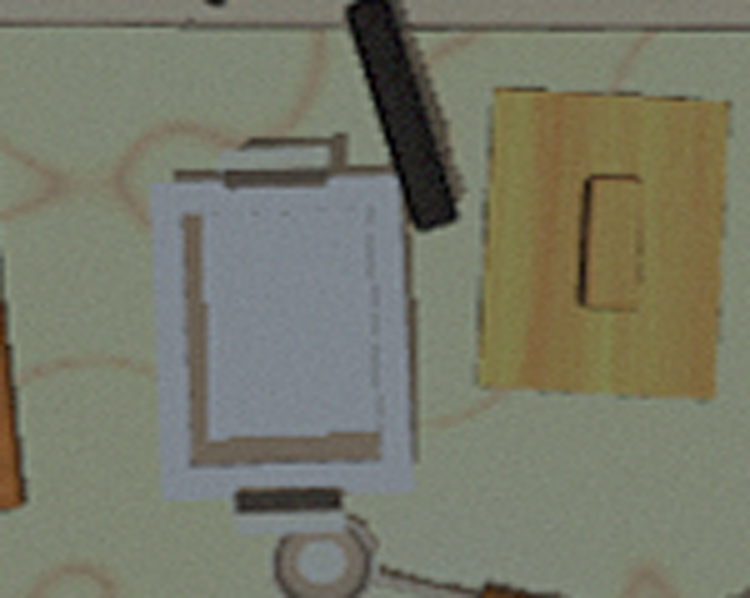

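```bash
cat >> h.py <<'E'
from scipy.spatial.transform import Rotation as Ro
def plan(wps,fingers=0,nmin=1,start=None):
    """wps: (x,y,z,yaw_deg continuous change). prints rows"""
    s=r.sense(); p=np.array(s["eef_pos"]) if start is None else np.array(start[:3]); R=Ro.from_euler("xyz",s["tcp_rot"]) if start is None else Ro.from_euler("xyz",[np.pi,0,np.deg2rad(start[3])])
    out=[]
    for x,y,z,dy in wps:
        t=np.array([x,y,z]); yaw0=R.as_euler("xyz")[2]
        n=max(nmin,int(np.ceil(np.linalg.norm(t-p)/39)),int(np.ceil(abs(dy)/5.9)))
        p0=p.copy()
        for i in range(1,n+1):
            Rt=Ro.from_euler("xyz",[np.pi,0,yaw0+np.deg2rad(dy)*i/n]); pt=p0+(t-p0)*i/n
            d=(R.inv().apply(pt-p)/40).round(2); w=np.rad2deg((R.inv()*Rt).as_rotvec()/6).round(2)
            p=p+R.apply(d*40); R=R*Ro.from_rotvec(np.deg2rad(w*6))
            out.append((d.tolist(),w.tolist()))
    for i,(d,w) in enumerate(out): print(i//5,d,w)
    print("end",p.round(1),R.as_euler("xyz",True).round(1))
def st():
    s=r.sense(); print(round(s["clock"],2),s["eef_pos"].round(1),np.rad2deg(s["tcp_rot"]).round(1),"F",s["contact_force"].round(1),"op",round(s["opening"],3),"g",round(s["grasp_force"],1))
E
python3 - <<'E'
from h import *
import pickle
a,b=pickle.load(open("f0.pkl","rb"))
c=lambda l:[[270+(u)/5,240+v/4.6] for u,v in l]
print("rim",px2w(a,c([(152,185),(410,180),(412,492),(165,498)]),72).round(1).tolist())
print("mouth",px2w(a,c([(183,215),(375,212),(380,465),(192,465)]),72).round(1).tolist())
print("catch top",px2w(a,c([(245,135),(347,135),(236,530),(340,532)]),103).round(1).tolist())
print("strainer",px2w(a,[[334,362]],20))
plan([(480,-200,215,120),(578,-21,215,61)])
E
```

```text
rim [[517.1, 77.8, 72.0], [518.0, -35.9, 72.0], [370.6, -33.9, 72.0], [369.3, 73.6, 72.0]]
mouth [[502.6, 64.3, 72.0], [502.9, -20.2, 72.0], [383.4, -20.2, 72.0], [384.5, 61.7, 72.0]]
catch top [[539.0, 36.7, 103.0], [538.4, -7.0, 103.0], [358.0, 42.9, 103.0], [356.4, -0.9, 103.0]]
strainer [[331.44755602   4.85186496  20.        ]]
0 [0.5, -0.37, -0.01] [-0.01, -0.0, -0.95]
0 [0.53, -0.33, -0.02] [-0.0, -0.0, -0.95]
0 [0.56, -0.26, -0.02] [-0.0, -0.0, -0.96]
0 [0.58, -0.21, -0.01] [-0.0, -0.0, -0.95]
0 [0.6, -0.15, -0.02] [-0.0, -0.0, -0.95]
1 [0.62, -0.1, -0.01] [-0.0, -0.0, -0.95]
1 [0.62, -0.02, -0.02] [-0.0, -0.0, -0.96]
1 [0.62, 0.03, -0.01] [-0.0, -0.0, -0.95]
1 [0.61, 0.09, -0.02] [-0.0, -0.0, -0.95]
1 [0.6, 0.16, -0.01] [-0.0, -0.0, -0.95]
2 [0.58, 0.21, -0.02] [-0.0, -0.0, -0.96]
2 [0.56, 0.27, -0.01] [-0.0, -0.0, -0.95]
2 [0.53, 0.33, -0.02] [-0.0, -0.0, -0.95]
2 [0.49, 0.38, -0.01] [0.0, -0.0, -0.95]
2 [0.46, 0.42, -0.02] [0.0, -0.0, -0.96]
3 [0.41, 0.47, -0.01] [0.0, -0.0, -0.95]
3 [0.36, 0.5, -0.02] [0.0, -0.0, -0.95]
3 [0.31, 0.54, -0.01] [0.0, -0.0, -0.95]
3 [0.25, 0.56, -0.02] [0.0, -0.0, -0.96]
3 [0.19, 0.59, -0.01] [0.0, -0.0, -0.95]
4 [0.14, 0.61, -0.02] [0.0, -0.0, -0.95]
4 [0.14, 0.44, 0.0] [0.0, -0.0, -0.92]
4 [0.09, 0.46, 0.0] [0.0, -0.0, -0.93]
4 [0.05, 0.46, 0.0] [0.0, -0.0, -0.92]
4 [0.0, 0.46, 0.0] [0.0, -0.0, -0.93]
5 [-0.04, 0.46, 0.0] [0.0, -0.0, -0.92]
5 [-0.08, 0.46, 0.0] [0.0, -0.0, -0.93]
5 [-0.13, 0.45, 0.0] [0.0, -0.0, -0.92]
5 [-0.17, 0.43, 0.0] [0.0, -0.0, -0.92]
5 [-0.21, 0.41, 0.0] [0.0, 0.0, -0.93]
6 [-0.25, 0.39, 0.0] [0.0, 0.0, -0.92]
6 [-0.29, 0.36, 0.0] [0.0, 0.0, -0.93]
end [578.  -21.1 215.1] [ 180.     0.  -164.8]
```

Request:
play_rows([
  {"dp":[0.5,-0.37,-0.01],"turn":[0,0,-0.95],"fingers":0},
  {"dp":[0.53,-0.33,-0.02],"turn":[0,0,-0.95],"fingers":0},
  {"dp":[0.56,-0.26,-0.02],"turn":[0,0,-0.96],"fingers":0},
  {"dp":[0.58,-0.21,-0.01],"turn":[0,0,-0.95],"fingers":0},
  {"dp":[0.6,-0.15,-0.02],"turn":[0,0,-0.95],"fingers":0},
])

```text
clock: 0.52
eef_pos: [231.1, -508.5, 205.6]
tcp_rot: [-3.141, -0.0, 0.75]
contact_force: [0.0, -0.6, 0.1]
opening: 0.999
grasp_force: 0.0
```

Request:
play_rows([
  {"dp":[0.62,-0.1,-0.01],"turn":[0,0,-0.95],"fingers":0},
  {"dp":[0.62,-0.02,-0.02],"turn":[0,0,-0.96],"fingers":0},
  {"dp":[0.62,0.03,-0.01],"turn":[0,0,-0.95],"fingers":0},
  {"dp":[0.61,0.09,-0.02],"turn":[0,0,-0.95],"fingers":0},
  {"dp":[0.6,0.16,-0.01],"turn":[0,0,-0.95],"fingers":0},
])

```text
clock: 0.93
eef_pos: [309.1, -411.8, 208.6]
tcp_rot: [-3.141, -0.0, 1.249]
contact_force: [0.6, -0.2, 0.9]
opening: 0.999
grasp_force: 0.0
```

Request:
play_rows([
  {"dp":[0.58,0.21,-0.02],"turn":[0,0,-0.96],"fingers":0},
  {"dp":[0.56,0.27,-0.01],"turn":[0,0,-0.95],"fingers":0},
  {"dp":[0.53,0.33,-0.02],"turn":[0,0,-0.95],"fingers":0},
  {"dp":[0.49,0.38,-0.01],"turn":[0,0,-0.95],"fingers":0},
  {"dp":[0.46,0.42,-0.02],"turn":[0,0,-0.96],"fingers":0},
])

```text
clock: 1.35
eef_pos: [387.0, -315.1, 211.8]
tcp_rot: [-3.141, -0.0, 1.748]
contact_force: [0.9, 0.5, -0.2]
opening: 1.002
grasp_force: 0.0
```

Request:
play_rows([
  {"dp":[0.41,0.47,-0.01],"turn":[0,0,-0.95],"fingers":0},
  {"dp":[0.36,0.5,-0.02],"turn":[0,0,-0.95],"fingers":0},
  {"dp":[0.31,0.54,-0.01],"turn":[0,0,-0.95],"fingers":0},
  {"dp":[0.25,0.56,-0.02],"turn":[0,0,-0.96],"fingers":0},
  {"dp":[0.19,0.59,-0.01],"turn":[0,0,-0.95],"fingers":0},
])

```text
clock: 1.77
eef_pos: [464.9, -218.8, 214.6]
tcp_rot: [-3.141, -0.0, 2.247]
contact_force: [0.7, -0.8, 0.1]
opening: 1.002
grasp_force: 0.0
```

Request:
play_rows([
  {"dp":[0.14,0.61,-0.02],"turn":[0,0,-0.95],"fingers":0},
  {"dp":[0.14,0.44,0],"turn":[0,0,-0.92],"fingers":0},
  {"dp":[0.09,0.46,0],"turn":[0,0,-0.93],"fingers":0},
  {"dp":[0.05,0.46,0],"turn":[0,0,-0.92],"fingers":0},
  {"dp":[0,0.46,0],"turn":[0,0,-0.93],"fingers":0},
])

```text
clock: 2.18
eef_pos: [515.9, -134.4, 215.2]
tcp_rot: [-3.141, -0.001, 2.734]
contact_force: [-0.8, -0.7, 0.2]
opening: 0.998
grasp_force: 0.0
```

Request:
play_rows([
  {"dp":[-0.04,0.46,0],"turn":[0,0,-0.92],"fingers":0},
  {"dp":[-0.08,0.46,0],"turn":[0,0,-0.93],"fingers":0},
  {"dp":[-0.13,0.45,0],"turn":[0,0,-0.92],"fingers":0},
  {"dp":[-0.17,0.43,0],"turn":[0,0,-0.92],"fingers":0},
  {"dp":[-0.21,0.41,0],"turn":[0,0,-0.93],"fingers":0},
])

```text
clock: 2.6
eef_pos: [560.2, -53.0, 215.3]
tcp_rot: [3.141, -0.001, -3.066]
contact_force: [-0.1, -0.9, -1.2]
opening: 1.003
grasp_force: 0.0
```

Request:
play_rows([
  {"dp":[-0.25,0.39,0],"turn":[0,0,-0.92],"fingers":0.3},
  {"dp":[-0.29,0.36,0],"turn":[0,0,-0.93],"fingers":0.3},
  {"dp":[0,0,0],"turn":[0,0,0],"fingers":0.3},
  {"dp":[0,0,0],"turn":[0,0,0],"fingers":0.3},
])

```text
clock: 2.93
eef_pos: [577.9, -21.0, 215.1]
tcp_rot: [3.141, -0.001, -2.877]
contact_force: [0.6, -0.4, -0.5]
opening: 0.699
grasp_force: 0.0
```

```bash
python3 - <<'E'
from h import *
st()
f=grab("wrist","w1");P=np.array(f["pose"]);print(P.round(2).tolist(),f["fx"])
E
```

```text
2.93 [577.9 -21.  215.1] [ 1.800e+02 -1.000e-01 -1.648e+02] F [ 0.6 -0.4 -0.5] op 0.699 g 0.0
[[-0.26, 0.92, 0.29, 505.02], [0.97, 0.25, 0.08, -40.4], [0.0, 0.3, -0.95, 385.91], [0.0, 0.0, 0.0, 1.0]] 408.6809520889954
```

View pics/w1.png

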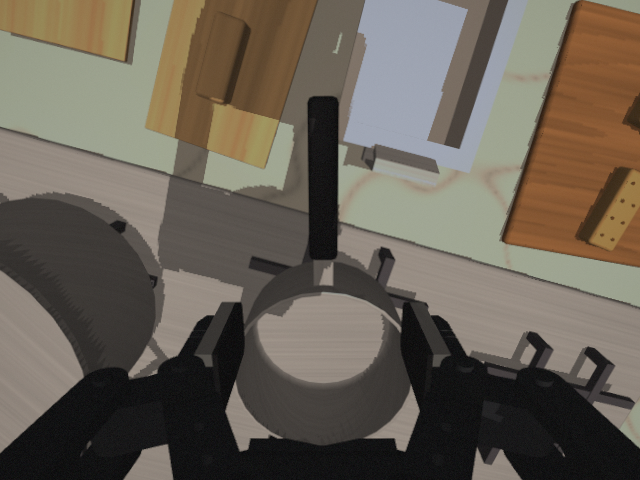

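The wrist view shows the handle centred between the fingers (column 323, rows 98–258). The tub catch at (400,160) stands in its path, so I'll grip, lift slightly and then swing.

Request:
play_rows([
  {"dp":[0,0,1],"turn":[0,0,0],"fingers":0.3},
  {"dp":[0,0,1],"turn":[0,0,0],"fingers":0.3},
  {"dp":[0,0,0.7],"turn":[0,0,0],"fingers":0.3},
  {"dp":[0,0,0.47],"turn":[0,0,0],"fingers":0.3},
])

```text
clock: 3.32
eef_pos: [575.5, -22.5, 85.7]
tcp_rot: [3.141, -0.004, -2.88]
contact_force: [-0.8, 0.1, -0.1]
opening: 0.698
grasp_force: 0.0
```

Request:
play_rows([
  {"dp":[0,0,0],"turn":[0,0,0],"fingers":1},
  {"dp":[0,0,0],"turn":[0,0,0],"fingers":1},
  {"dp":[0,0,0],"turn":[0,0,0],"fingers":1},
  {"dp":[0,0,0],"turn":[0,0,0],"fingers":1},
  {"dp":[0,0,0],"turn":[0,0,0],"fingers":1},
], force=110)

```text
clock: 3.73
eef_pos: [579.3, -21.7, 90.6]
tcp_rot: [-3.141, 0.003, -2.878]
contact_force: [-0.3, 0.1, 0.6]
opening: 0.008
grasp_force: 0.3
```

Request:
play_rows([
  {"dp":[0,0,0],"turn":[0,0,0],"fingers":1},
  {"dp":[0,0,-0.13],"turn":[0,0,0],"fingers":1},
  {"dp":[0,0,-0.13],"turn":[0,0,0],"fingers":1},
  {"dp":[0,0,-0.13],"turn":[0,0,0],"fingers":1},
  {"dp":[0,0,0],"turn":[0,0,0],"fingers":1},
])

```text
clock: 4.15
eef_pos: [578.9, -21.5, 105.9]
tcp_rot: [-3.141, 0.002, -2.877]
contact_force: [0.0, 0.6, 0.4]
opening: 0.002
grasp_force: 0.0
```

```bash
python3 - <<'E'
from h import *
st()
f=grab("wrist","w2");g=grab("scene","s2")
im=np.hstack([cv2.resize(f["pixels"],(400,300)),cv2.resize(g["pixels"][150:330,200:440],(400,300))])
cv2.imwrite("pics/c2.png",im[:,:,::-1])
# swing rows: turn +1*6deg about tool z for clockwise; centre at tool -x *115 
E
```

```text
4.15 [578.9 -21.5 105.9] [-1.800e+02  1.000e-01 -1.648e+02] F [0.  0.6 0.4] op 0.002 g 0.0
```

View pics/c2.png

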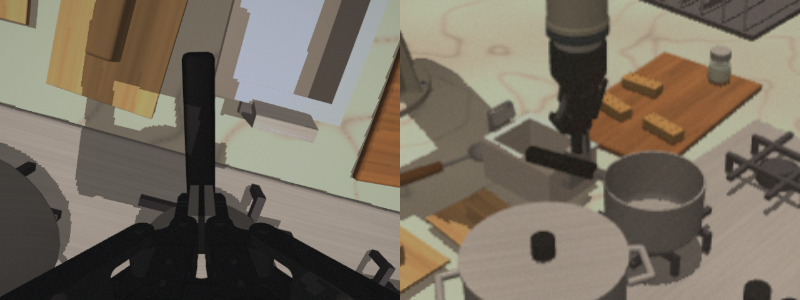

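```bash
python3 - <<'E'
from h import *
f=grab("wrist")
P=np.array(f["pose"]);print(P[:3,3])
h=cv2.cvtColor(f["pixels"],cv2.COLOR_RGB2HSV)
print(h[80:320:15,316,2])
print(px2w(f,[[316,88],[316,300]],119),px2w(f,[[316,88],[316,300]],110))
import cv2
g=cv2.imread("pics/w1.png")
print(g[85:275:8,323].max(1))
E
```

```text
[505.1647952  -40.93344451 275.48807478]
[115  25  26  22  26  24  24  39  38  23  22  21  23  20  23  59]
[[498.34768103 -44.98018161 119.        ]
 [579.77558541 -23.30350955 119.        ]] [[497.95561264 -45.21291905 110.        ]
 [584.06662875 -22.28957021 110.        ]]
[108 108  16  23  21  25  21  25  21  28  22  18  16  25  19  22  16  18
  18  15  19  22  88 112]
```

```bash
python3 - <<'E'
from h import *
import pickle
a,b=pickle.load(open("f0.pkl","rb"))
f=grab("wrist");g=grab("scene")
for z in(70,80,90,100,110,119):
    print(z,"wrist far",px2w(f,[[316,88]],z)[0,:2].round(1),"top far",px2w(a,[[357,289]],z)[0,:2].round(1),"scene far",px2w(g,[[200+130*.6,150+155*.6]],z)[0,:2].round(1),px2w(g,[[275,244]],z)[0,:2].round(1))
print("tip proj",w2px(f,r.sense()["eef_pos"]),w2px(g,r.sense()["eef_pos"]))
h=f["pixels"][80:480,240:400];cv2.imwrite("pics/c3.png",np.hstack([cv2.resize(h,None,fx=1.5,fy=1.5),cv2.resize(g["pixels"][200:300,250:350],(500,600),interpolation=cv2.INTER_CUBIC)])[:,:,::-1])
E
```

```text
70 wrist far [495.9 -46.2] top far [496.2 -46.7] scene far [462.7  -8.7] [460.3 -16.9]
80 wrist far [496.4 -46. ] top far [496.1 -45.8] scene far [473.7 -18.6] [471.3 -26.7]
90 wrist far [496.8 -45.7] top far [496. -45.] scene far [484.7 -28.5] [482.3 -36.5]
100 wrist far [497.3 -45.5] top far [496.  -44.1] scene far [495.7 -38.5] [493.4 -46.3]
110 wrist far [497.7 -45.2] top far [495.9 -43.3] scene far [506.7 -48.4] [504.4 -56.2]
119 wrist far [498.1 -45. ] top far [495.9 -42.5] scene far [516.6 -57.3] [514.4 -65. ]
tip proj [[321.21669869 283.56498637]] [[307.26351696 251.55745214]]
```

View pics/c3.png

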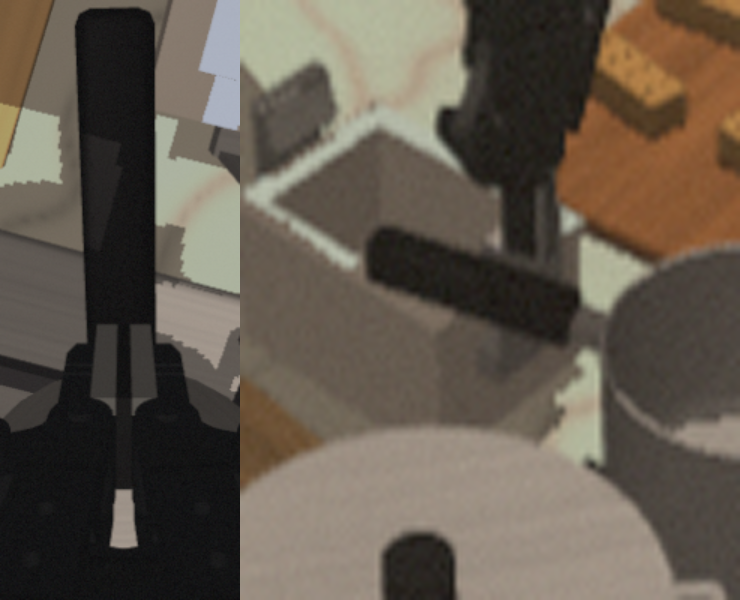

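Request:
play_rows([
  {"dp":[0,0.1,0],"turn":[0,0,0],"fingers":1},
  {"dp":[0,0.1,0],"turn":[0,0,0],"fingers":1},
  {"dp":[0,0.1,0],"turn":[0,0,0],"fingers":1},
  {"dp":[0,0,0],"turn":[0,0,0],"fingers":1},
])

```text
clock: 4.73
eef_pos: [574.5, -9.1, 104.2]
tcp_rot: [3.141, -0.0, -2.877]
contact_force: [0.3, 0.4, 0.1]
opening: -0.002
grasp_force: 0.0
```

```bash
python3 - <<'E'
from h import *
f=grab("wrist");g=grab("scene");t=grab("top");st()
cv2.imwrite("pics/c4.png",np.hstack([cv2.resize(f["pixels"][60:460,200:440],None,fx=1.25,fy=1.25),cv2.resize(g["pixels"][200:300,250:350],(500,500),interpolation=cv2.INTER_CUBIC)])[:,:,::-1])
h=cv2.cvtColor(f["pixels"],cv2.COLOR_RGB2HSV)
E
```

```text
4.88 [574.9  -9.8 104.4] [-180.     0.  -164.8] F [ 0.1 -0.1 -0.2] op 0.002 g 0.0
```

View pics/c4.png

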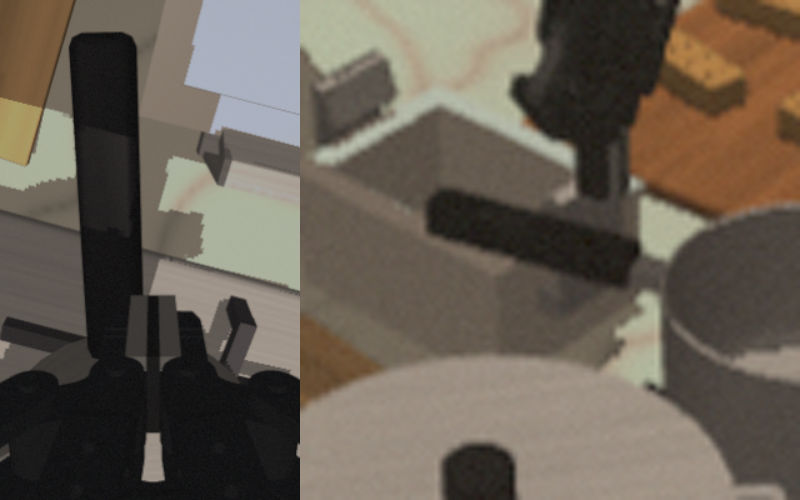

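```bash
cat >> h.py <<'E'
def tri(*obs):
    A=np.zeros((3,3));b=np.zeros(3)
    for f,uv in obs:
        o=np.array(f["pose"])[:3,3];d=px2w(f,[uv],0)[0]-o;d/=np.linalg.norm(d);M=np.eye(3)-np.outer(d,d);A+=M;b+=M@o
    return np.linalg.solve(A,b)
E
python3 - <<'E'
from h import *
f=grab("wrist");g=grab("scene")
st();t=r.sense()["eef_pos"]
print(w2px(f,t),w2px(g,t))
print("tip",tri((f,(322.4,296)),(g,(311,239.4))).round(1))
# handle far end centre: wrist c4 (103,33)->(282.4,86.4); scene c4 (430,210)->(276,242) ; top edge corner
x=tri((f,(282.4,86.4)),(g,(277,239)));print("handle far top",x.round(1),w2px(f,x),w2px(g,x))
# edges of handle at pan side: wrist, scene (638,240)->(317.6,248)
E
```

```text
4.98 [575.  -10.  104.4] [-180.     0.  -164.8] F [-0.1 -0.1 -0.4] op -0.003 g 0.0
[[320.66300015 284.31516754]] [[309.72160093 248.94029326]]
tip [572.4  -7.3 127.3]
handle far top [498.3 -44.7 116. ] [[283.9022166   89.05419196]] [[276.55773995 238.97843887]]
```

Request:
play_rows([
  {"dp":[0,0,-0.3],"turn":[0,0,0],"fingers":0.4},
  {"dp":[0,-0.15,0],"turn":[0,0,0],"fingers":0.4},
  {"dp":[0,-0.15,0],"turn":[0,0,0],"fingers":0.4},
  {"dp":[0,0,0.2],"turn":[0,0,0],"fingers":0.4},
  {"dp":[0,0,0.3],"turn":[0,0,0],"fingers":0.4},
])

```text
clock: 5.4
eef_pos: [579.1, -22.2, 96.7]
tcp_rot: [-3.141, 0.002, -2.878]
contact_force: [-0.1, -0.8, -0.2]
opening: 0.599
grasp_force: 0.0
```

Request:
play_rows([
  {"dp":[0,0,0.3],"turn":[0,0,0],"fingers":0.4},
  {"dp":[0,0,0.35],"turn":[0,0,0],"fingers":0.4},
  {"dp":[0,0,0],"turn":[0,0,0],"fingers":1},
  {"dp":[0,0,0],"turn":[0,0,0],"fingers":1},
  {"dp":[0,0,0],"turn":[0,0,0],"fingers":1},
])

```text
clock: 5.82
eef_pos: [577.7, -21.4, 70.0]
tcp_rot: [3.141, -0.001, -2.877]
contact_force: [0.1, 1.7, -0.2]
opening: 0.205
grasp_force: 108.6
```

Request:
play_rows([
  {"dp":[0,0,0],"turn":[0,0,0],"fingers":1},
  {"dp":[0,0,0],"turn":[0,0,0],"fingers":1},
])

```text
clock: 5.98
eef_pos: [577.9, -21.4, 70.5]
tcp_rot: [3.141, -0.0, -2.877]
contact_force: [0.9, 1.2, -4.3]
opening: 0.209
grasp_force: 107.6
```

```bash
python3 - <<'E'
from h import *
st();print(r.tcp_to_grasp)
E
```

```text
5.98 [577.9 -21.4  70.5] [ 180.    -0.  -164.8] F [ 0.9  1.2 -4.3] op 0.209 g 107.6
18.700000000000003
```

Request:
play_rows([
  {"dp":[0,0,-0.1],"turn":[0,0,0],"fingers":1},
  {"dp":[0,0,-0.15],"turn":[0,0,0],"fingers":1},
  {"dp":[0,0,-0.15],"turn":[0,0,0],"fingers":1},
  {"dp":[0,0,0],"turn":[0,0,0],"fingers":1},
], force=120)

```text
clock: 6.32
eef_pos: [579.0, -21.6, 88.0]
tcp_rot: [-3.141, 0.002, -2.877]
contact_force: [0.6, 0.1, -5.5]
opening: 0.208
grasp_force: 119.7
```

```bash
python3 - <<'E'
from h import *
st();g=grab("scene");f=grab("wrist");cv2.imwrite("pics/c5.png",np.hstack([cv2.resize(f["pixels"],(400,300)),cv2.resize(g["pixels"][180:330,240:440],(400,300),interpolation=cv2.INTER_CUBIC)])[:,:,::-1])
E
```

```text
6.32 [579.  -21.6  88. ] [-1.800e+02  1.000e-01 -1.648e+02] F [ 0.6  0.1 -5.5] op 0.208 g 119.7
```

View pics/c5.png

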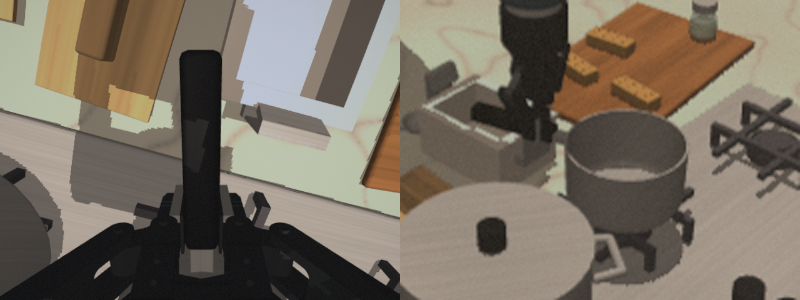

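The whole pan is held and lifted: the force equals its weight, and it shows clear of the burner at (625,200) in the right half. Now I'll swing it.

Request:
play_rows([
  {"dp":[-0.02,0.3,0],"turn":[0,0,1],"fingers":1},
  {"dp":[-0.01,0.3,0],"turn":[0,0,1],"fingers":1},
  {"dp":[-0.02,0.3,0],"turn":[0,0,1],"fingers":1},
  {"dp":[-0.01,0.3,0],"turn":[0,0,1],"fingers":1},
  {"dp":[-0.02,0.3,0],"turn":[0,0,1],"fingers":1},
])

```text
clock: 6.83
eef_pos: [577.3, 38.5, 86.1]
tcp_rot: [-3.141, -0.001, 2.877]
contact_force: [0.3, 0.2, -4.6]
opening: 0.207
grasp_force: 119.7
```

Request:
play_rows([
  {"dp":[-0.02,0.3,0],"turn":[0,0,1],"fingers":1},
  {"dp":[-0.01,0.3,0],"turn":[0,0,1],"fingers":1},
  {"dp":[-0.02,0.3,0],"turn":[0,0,1],"fingers":1},
  {"dp":[-0.01,0.3,0],"turn":[0,0,1],"fingers":1},
  {"dp":[-0.02,0.3,0],"turn":[0,0,1],"fingers":1},
])

```text
clock: 7.25
eef_pos: [607.4, 90.2, 86.1]
tcp_rot: [-3.141, -0.001, 2.354]
contact_force: [-0.5, -0.1, -5.9]
opening: 0.207
grasp_force: 119.7
```

Request:
play_rows([
  {"dp":[-0.02,0.3,0],"turn":[0,0,1],"fingers":1},
  {"dp":[-0.01,0.3,0],"turn":[0,0,1],"fingers":1},
  {"dp":[-0.02,0.3,0],"turn":[0,0,1],"fingers":1},
  {"dp":[-0.01,0.3,0],"turn":[0,0,1],"fingers":1},
  {"dp":[-0.02,0.3,0],"turn":[0,0,1],"fingers":1},
])

```text
clock: 7.67
eef_pos: [659.2, 120.0, 86.1]
tcp_rot: [-3.141, -0.001, 1.83]
contact_force: [-0.2, -0.2, -5.3]
opening: 0.201
grasp_force: 119.7
```

Request:
play_rows([
  {"dp":[-0.02,0.3,0],"turn":[0,0,1],"fingers":1},
  {"dp":[-0.01,0.3,0],"turn":[0,0,1],"fingers":1},
  {"dp":[-0.01,0.15,0],"turn":[0,0,0.5],"fingers":1},
  {"dp":[0,0,0],"turn":[0,0,0],"fingers":1},
])

```text
clock: 8.0
eef_pos: [690.0, 123.3, 86.0]
tcp_rot: [3.14, -0.001, 1.571]
contact_force: [-0.5, 0.9, -5.0]
opening: 0.209
grasp_force: 119.7
```

```bash
python3 - <<'E'
from h import *
st();t=grab("top","t5");g=grab("scene")
cv2.imwrite("pics/c6.png",np.hstack([cv2.resize(t["pixels"][120:360,160:400],(400,400)),cv2.resize(g["pixels"][160:360,240:440],(400,400),interpolation=cv2.INTER_CUBIC)])[:,:,::-1])
E
```

```text
8.0 [690.  123.3  86. ] [179.9  -0.   90. ] F [-0.5  0.9 -5. ] op 0.209 g 119.7
```

View pics/c6.png

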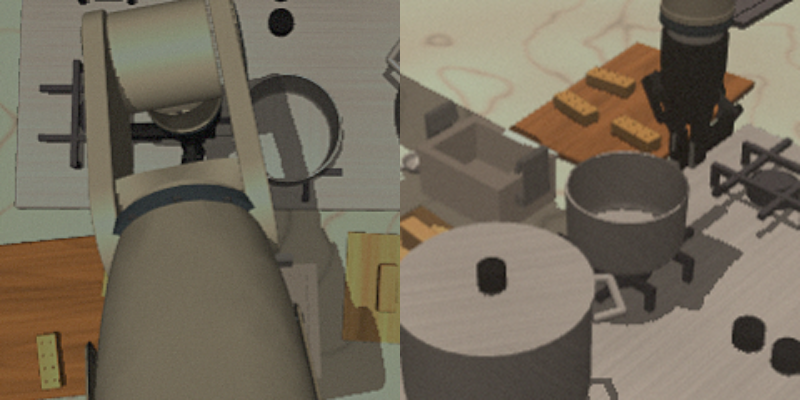

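Request:
play_rows([
  {"dp":[0,0,0.15],"turn":[0,0,0],"fingers":1},
  {"dp":[0,0,0.15],"turn":[0,0,0],"fingers":1},
  {"dp":[0,0,0.08],"turn":[0,0,0],"fingers":1},
  {"dp":[0,0,0.02],"turn":[0,0,0],"fingers":1},
  {"dp":[0,0,0],"turn":[0,0,0],"fingers":0.9},
])

```text
clock: 8.52
eef_pos: [688.2, 122.9, 70.2]
tcp_rot: [-3.141, 0.0, 1.574]
contact_force: [-1.2, -0.2, -3.8]
opening: 0.205
grasp_force: 119.9
```

Request:
play_rows([
  {"dp":[0,0,0],"turn":[0,0,0],"fingers":0.6},
  {"dp":[0,0,0],"turn":[0,0,0],"fingers":0.4},
  {"dp":[0,0,0],"turn":[0,0,0],"fingers":0.4},
])

```text
clock: 8.77
eef_pos: [689.3, 123.1, 71.0]
tcp_rot: [3.14, -0.0, 1.574]
contact_force: [-0.5, 0.3, 0.4]
opening: 0.595
grasp_force: 0.0
```

Request:
play_rows([
  {"dp":[0,0,-0.4],"turn":[0,0,0],"fingers":0.4},
  {"dp":[0,0,-1],"turn":[0,0,0],"fingers":0.4},
  {"dp":[0,0,-1],"turn":[0,0,0],"fingers":0.4},
  {"dp":[0,0,-1],"turn":[0,0,0],"fingers":0},
])

```text
clock: 9.1
eef_pos: [688.5, 122.9, 208.0]
tcp_rot: [-3.141, 0.0, 1.574]
contact_force: [1.4, 0.6, 0.4]
opening: 0.724
grasp_force: 0.0
```

```bash
python3 - <<'E'
from h import *
st()
x,y=394,333
plan([(515.5,244.8,150,-90+90-7)])
E
```

```text
9.1 [688.5 122.9 208. ] [-180.     0.    90.2] F [1.4 0.6 0.4] op 0.724 g 0.0
0 [0.51, -0.72, 0.24] [-0.0, 0.0, 0.19]
0 [0.5, -0.73, 0.24] [-0.0, 0.0, 0.2]
0 [0.48, -0.74, 0.25] [-0.0, 0.0, 0.19]
0 [0.46, -0.75, 0.24] [-0.0, 0.0, 0.2]
0 [0.45, -0.76, 0.24] [-0.0, 0.0, 0.19]
1 [0.44, -0.76, 0.24] [-0.0, 0.0, 0.2]
end [515.6 245.  150. ] [-180.     0.    83.1]
```

```bash
python3 - <<'E'
from h import *
plan([(515.5,244.8,120,173-90.2)])
E
```

```text
0 [0.2, -0.29, 0.15] [-0.0, 0.0, -0.92]
0 [0.23, -0.26, 0.14] [-0.0, 0.0, -0.92]
0 [0.26, -0.25, 0.15] [-0.0, 0.0, -0.92]
0 [0.28, -0.21, 0.15] [-0.0, 0.0, -0.92]
0 [0.3, -0.19, 0.14] [-0.0, 0.0, -0.92]
1 [0.31, -0.17, 0.15] [-0.0, 0.0, -0.92]
1 [0.33, -0.13, 0.15] [-0.0, 0.0, -0.92]
1 [0.34, -0.09, 0.14] [-0.0, 0.0, -0.92]
1 [0.34, -0.07, 0.15] [-0.0, 0.0, -0.92]
1 [0.35, -0.03, 0.15] [-0.0, 0.0, -0.92]
2 [0.36, 0.01, 0.14] [-0.0, -0.0, -0.92]
2 [0.35, 0.03, 0.15] [-0.0, -0.0, -0.92]
2 [0.34, 0.07, 0.15] [-0.0, -0.0, -0.92]
2 [0.34, 0.11, 0.14] [-0.0, -0.0, -0.92]
2 [0.33, 0.13, 0.15] [-0.0, -0.0, -0.92]
end [515.3 244.7 120. ] [-180.   -0.  173.]
```

Request:
play_rows([
  {"dp":[0.2,-0.29,0.1],"turn":[0,0,-0.92],"fingers":0.2},
  {"dp":[0.23,-0.26,0.1],"turn":[0,0,-0.92],"fingers":0.2},
  {"dp":[0.26,-0.25,0.1],"turn":[0,0,-0.92],"fingers":0.2},
  {"dp":[0.28,-0.21,0.1],"turn":[0,0,-0.92],"fingers":0.2},
  {"dp":[0.3,-0.19,0.1],"turn":[0,0,-0.92],"fingers":0.2},
])

```text
clock: 9.52
eef_pos: [631.0, 164.3, 186.9]
tcp_rot: [3.14, 0.0, 2.06]
contact_force: [1.0, 0.1, 0.1]
opening: 0.798
grasp_force: 0.0
```

Request:
play_rows([
  {"dp":[0.31,-0.17,0.1],"turn":[0,0,-0.92],"fingers":0.2},
  {"dp":[0.33,-0.13,0.1],"turn":[0,0,-0.92],"fingers":0.2},
  {"dp":[0.34,-0.09,0.1],"turn":[0,0,-0.92],"fingers":0.2},
  {"dp":[0.34,-0.07,0.1],"turn":[0,0,-0.92],"fingers":0.2},
  {"dp":[0.35,-0.03,0.1],"turn":[0,0,-0.92],"fingers":0.2},
])

```text
clock: 9.93
eef_pos: [573.3, 204.6, 166.7]
tcp_rot: [3.141, 0.001, 2.542]
contact_force: [0.1, 0.1, 0.0]
opening: 0.801
grasp_force: 0.0
```

Request:
play_rows([
  {"dp":[0.36,0.01,0.1],"turn":[0,0,-0.92],"fingers":0.4},
  {"dp":[0.35,0.03,0.1],"turn":[0,0,-0.92],"fingers":0.4},
  {"dp":[0.34,0.07,0.1],"turn":[0,0,-0.92],"fingers":0.4},
  {"dp":[0.34,0.11,0.1],"turn":[0,0,-0.92],"fingers":0.4},
  {"dp":[0.33,0.13,0.1],"turn":[0,0,-0.92],"fingers":0.4},
])

```text
clock: 10.35
eef_pos: [515.4, 245.4, 146.8]
tcp_rot: [3.141, 0.001, 3.024]
contact_force: [0.4, -0.0, -0.4]
opening: 0.601
grasp_force: 0.0
```

```bash
python3 - <<'E'
from h import *
import pickle
st();f=grab("wrist","w7");t=grab("top")
h=cv2.cvtColor(f["pixels"],cv2.COLOR_RGB2HSV)
m=cv2.inRange(h,(17,60,80),(33,150,255))
for o in blobs(f,m,32,800):print("f",o)
h=cv2.cvtColor(t["pixels"],cv2.COLOR_RGB2HSV)
m=cv2.inRange(h,(17,90,90),(30,255,255))
for o in blobs(t,m,32,50,(120,255,275,370)):print("fing top",o)
m=cv2.inRange(h,(0,0,0),(179,255,45))
for o in blobs(t,m,119,60,(230,140,305,250)):print("handle",o)
E
```

```text
10.35 [515.4 245.4 146.8] [1.800e+02 1.000e-01 1.732e+02] F [ 0.4 -0.  -0.4] op 0.601 g 0.0
f (502.8, 248.2, 53.1, 25.2, -6.0, [322.0, 202.0])
f (403.8, 335.9, 50.4, 25.6, 8.2, [439.0, 37.0])
f (405.8, 243.3, 68.6, 25.9, -9.0, [297.0, 54.0])
fing top (393.9, 334.0, 73.7, 25.2, 6.7, [189.0, 337.0])
fing top (489.9, 246.7, 22.8, 20.5, -89.8, [228.0, 294.0])
handle (687.0, 152.5, 107.1, 19.5, 89.3, [264.0, 200.0])
```

View pics/w7.png

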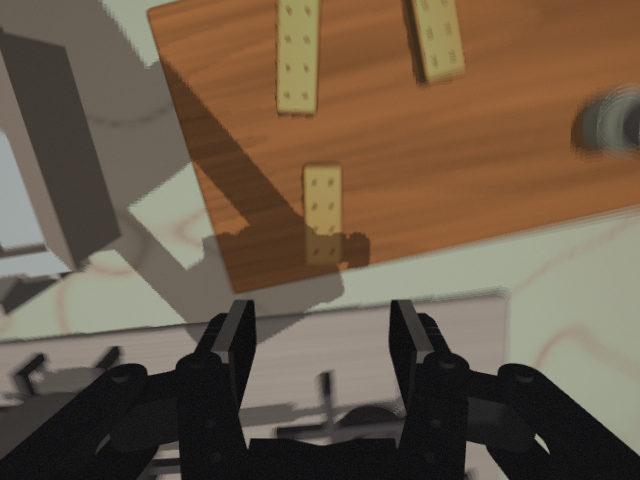

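Wrist view shows the target finger at (322,215), centred between the pads at columns 250–395, so I can descend.

Request:
play_rows([
  {"dp":[0,0,0.9],"turn":[0,0,0],"fingers":0.4},
  {"dp":[0,0,0.9],"turn":[0,0,0],"fingers":0.4},
  {"dp":[0,0,0.9],"turn":[0,0,0],"fingers":0.4},
  {"dp":[0,0,0.4],"turn":[0,0,0],"fingers":0.4},
  {"dp":[0,0,0],"turn":[0,0,0],"fingers":0.4},
])

```text
clock: 10.87
eef_pos: [513.8, 243.5, 19.0]
tcp_rot: [-3.138, -0.004, 3.016]
contact_force: [-1.8, -0.7, -0.9]
opening: 0.599
grasp_force: 0.0
```

Request:
play_rows([
  {"dp":[0,0,0.12],"turn":[0,0,0],"fingers":0.4},
  {"dp":[0,0,0],"turn":[0,0,0],"fingers":0.4},
])

```text
clock: 11.03
eef_pos: [516.7, 245.1, 18.3]
tcp_rot: [3.141, 0.001, 3.017]
contact_force: [0.2, 1.5, -0.3]
opening: 0.6
grasp_force: 0.0
```

Request:
play_rows([
  {"dp":[0,0,0.12],"turn":[0,0,0],"fingers":0.4},
  {"dp":[0,0,0],"turn":[0,0,0],"fingers":0.4},
])

```text
clock: 11.2
eef_pos: [516.3, 245.2, 13.6]
tcp_rot: [3.141, 0.002, 3.018]
contact_force: [0.7, -0.6, -0.6]
opening: 0.603
grasp_force: 0.0
```

Request:
play_rows([
  {"dp":[0,0,0.12],"turn":[0,0,0],"fingers":0.4},
  {"dp":[0,0,0],"turn":[0,0,0],"fingers":0.4},
])

```text
clock: 11.37
eef_pos: [515.6, 245.0, 8.0]
tcp_rot: [3.141, 0.0, 3.019]
contact_force: [-0.4, 0.0, 0.9]
opening: 0.603
grasp_force: 0.0
```

```bash
python3 - <<'E'
from h import *
st();g=grab("scene")
cv2.imwrite("pics/c8.png",cv2.resize(g["pixels"][160:280,290:450],(800,600),interpolation=cv2.INTER_CUBIC)[:,:,::-1])
E
```

```text
11.37 [515.6 245.    8. ] [180.   0. 173.] F [-0.4  0.   0.9] op 0.603 g 0.0
```

View pics/c8.png

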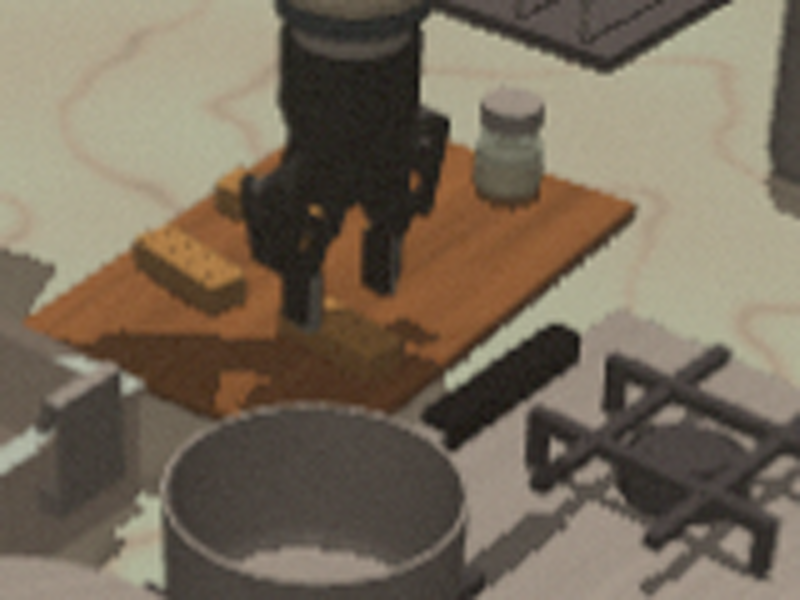

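Request:
play_rows([
  {"dp":[0,0,0.1],"turn":[0,0,0],"fingers":0.5},
  {"dp":[0,0,0],"turn":[0,0,0],"fingers":0.5},
])

```text
clock: 11.58
eef_pos: [515.3, 244.8, 3.6]
tcp_rot: [-3.141, -0.0, 3.019]
contact_force: [-0.3, 0.3, -0.8]
opening: 0.501
grasp_force: 0.0
```

Request:
play_rows([
  {"dp":[0,0,0.1],"turn":[0,0,0],"fingers":0.5},
  {"dp":[0,0,0],"turn":[0,0,0],"fingers":0.5},
])

```text
clock: 11.75
eef_pos: [515.2, 244.8, -0.6]
tcp_rot: [-3.141, -0.001, 3.019]
contact_force: [-0.4, -0.2, -0.1]
opening: 0.498
grasp_force: 0.0
```

Request:
play_rows([
  {"dp":[0,0,0.1],"turn":[0,0,0],"fingers":0.5},
  {"dp":[0,0,0],"turn":[0,0,0],"fingers":0.5},
])

```text
clock: 11.92
eef_pos: [515.1, 244.8, -4.7]
tcp_rot: [-3.141, -0.001, 3.019]
contact_force: [-0.7, -0.3, 0.6]
opening: 0.497
grasp_force: 0.0
```

Request:
play_rows([
  {"dp":[0,0,0],"turn":[0,0,0],"fingers":1},
  {"dp":[0,0,0],"turn":[0,0,0],"fingers":1},
  {"dp":[0,0,0],"turn":[0,0,0],"fingers":1},
  {"dp":[0,0,0],"turn":[0,0,0],"fingers":1},
], force=30)

```text
clock: 12.25
eef_pos: [515.5, 244.9, -3.9]
tcp_rot: [3.142, 0.0, 3.019]
contact_force: [0.2, 0.0, 0.2]
opening: 0.312
grasp_force: 29.7
```

```bash
python3 - <<'E'
from h import *
plan([(515.5,244.9,116,0),(443.5,38,116,6),(443.5,38,58,0)])
E
```

```text
0 [0.0, -0.0, -0.75] [0.0, 0.0, 0.0]
0 [0.0, -0.0, -0.75] [0.0, 0.0, 0.0]
0 [0.0, -0.0, -0.75] [0.0, 0.0, 0.0]
0 [0.0, -0.0, -0.75] [0.0, 0.0, 0.0]
0 [0.19, -0.89, 0.0] [0.0, 0.0, -0.17]
1 [0.21, -0.89, 0.0] [0.0, 0.0, -0.16]
1 [0.22, -0.89, 0.0] [0.0, 0.0, -0.17]
1 [0.24, -0.88, 0.0] [0.0, 0.0, -0.17]
1 [0.26, -0.87, 0.0] [0.0, 0.0, -0.16]
1 [0.26, -0.88, 0.0] [0.0, 0.0, -0.17]
2 [0.0, 0.0, 0.73] [0.0, 0.0, 0.0]
2 [0.01, 0.0, 0.72] [0.0, 0.0, 0.0]
end [443.3  37.9  58. ] [180.   0. 179.]
```

Request:
play_rows([
  {"dp":[0,0,-0.75],"turn":[0,0,0],"fingers":1},
  {"dp":[0,0,-0.75],"turn":[0,0,0],"fingers":1},
  {"dp":[0,0,-0.75],"turn":[0,0,0],"fingers":1},
  {"dp":[0,0,-0.75],"turn":[0,0,0],"fingers":1},
  {"dp":[0.19,-0.89,0],"turn":[0,0,-0.17],"fingers":1},
])

```text
clock: 12.67
eef_pos: [509.8, 215.7, 122.3]
tcp_rot: [3.134, 0.011, 3.038]
contact_force: [2.3, -0.1, 0.5]
opening: 0.315
grasp_force: 29.9
```

Request:
play_rows([
  {"dp":[0.21,-0.89,0],"turn":[0,0,-0.16],"fingers":1},
  {"dp":[0.22,-0.89,0],"turn":[0,0,-0.17],"fingers":1},
  {"dp":[0.24,-0.88,0],"turn":[0,0,-0.17],"fingers":1},
  {"dp":[0.26,-0.87,0],"turn":[0,0,-0.16],"fingers":1},
  {"dp":[0.26,-0.88,0],"turn":[0,0,-0.17],"fingers":1},
])

```text
clock: 13.08
eef_pos: [442.7, 36.6, 116.1]
tcp_rot: [3.142, 0.0, 3.125]
contact_force: [1.2, -0.9, -0.2]
opening: 0.314
grasp_force: 29.9
```

```bash
python3 - <<'E'
from h import *
st();f=grab("wrist","w9");cv2.imwrite("pics/w9.png",f["pixels"][:,:,::-1])
E
```

```text
13.08 [442.7  36.6 116.1] [180.   0. 179.] F [ 1.2 -0.9 -0.2] op 0.314 g 29.9
```

View pics/w9.png

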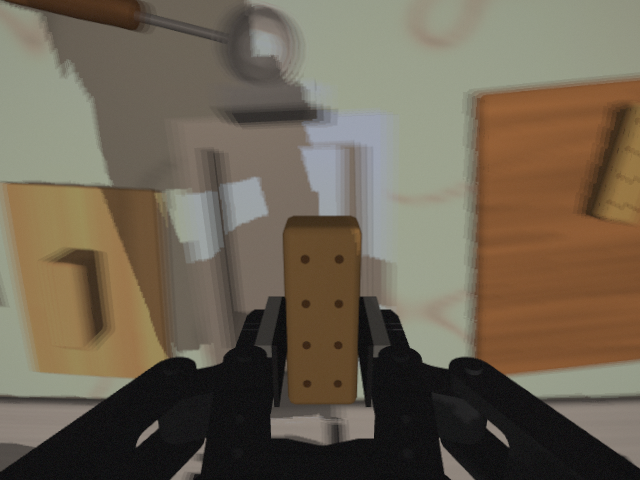

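The bar is held square (columns 285–360), with the mouth edges at about columns 208 and 362 near row 150. I'll check the offset numerically.

```bash
python3 - <<'E'
from h import *
f=grab("wrist");cv2.imwrite("pics/w10.png",f["pixels"][:,:,::-1])
g=cv2.cvtColor(f["pixels"],cv2.COLOR_RGB2GRAY).astype(int)
print(g[170,160:400:4]);print(px2w(f,[[208,155],[362,150],[395,150],[170,150]],72).round(1))
print(np.array(f["pose"]).round(3))
E
```

```text
[ 99  99  98  98  95  89  86  90  94  95 114 115 115 115 115 115  96  59
  60  62 115 114 115 115 114 115 115 115 113 114 113 113 113 114 114 114
 114 112 156 164 163 162 163 162 163 161 163 163 164 158 113 112 113 111
 110  88 159 163 163 162]
[[385.  -25.6  72. ]
 [383.8  54.3  72. ]
 [384.   71.3  72. ]
 [382.  -45.3  72. ]]
[[ 1.60000e-02  9.54000e-01  2.98000e-01  3.64517e+02]
 [ 1.00000e+00 -1.50000e-02 -6.00000e-03  3.42880e+01]
 [-2.00000e-03  2.98000e-01 -9.54000e-01  2.86556e+02]
 [ 0.00000e+00  0.00000e+00  0.00000e+00  1.00000e+00]]
```

Request:
play_rows([
  {"dp":[0,0,0.72],"turn":[0,0,0],"fingers":1},
  {"dp":[0,0,0.7],"turn":[0,0,0],"fingers":1},
  {"dp":[0,0,0],"turn":[0,0,0],"fingers":1},
])

```text
clock: 13.43
eef_pos: [441.0, 37.7, 56.0]
tcp_rot: [-3.141, -0.005, 3.123]
contact_force: [-1.3, -0.2, -1.4]
opening: 0.316
grasp_force: 19.3
```

Request:
play_rows([
  {"dp":[0,0,0],"turn":[0,0,0],"fingers":0.58},
  {"dp":[0,0,0],"turn":[0,0,0],"fingers":0.55},
  {"dp":[0,0,0],"turn":[0,0,0],"fingers":0.55},
  {"dp":[0,0,-0.5],"turn":[0,0,0],"fingers":0.5},
  {"dp":[0,0,-1],"turn":[0,0,0],"fingers":0.4},
])

```text
clock: 13.85
eef_pos: [441.3, 37.9, 118.0]
tcp_rot: [-3.141, -0.005, 3.124]
contact_force: [1.2, -0.2, 0.4]
opening: 0.597
grasp_force: 0.0
```

```bash
python3 - <<'E'
from h import *
import pickle
st()
t=grab("top");h=cv2.cvtColor(t["pixels"],cv2.COLOR_RGB2HSV)
m=cv2.inRange(h,(17,90,90),(30,255,255))
for o in blobs(t,m,32,50,(120,255,275,370)):print("fing top",o)
plan([(404.7,242.7,116,-9.5+1),(404.7,242.7,-4,0)])
E
```

```text
13.85 [441.3  37.9 118. ] [-180.    -0.3  179. ] F [ 1.2 -0.2  0.4] op 0.597 g 0.0
fing top (394.0, 333.6, 73.7, 26.0, 6.7, [189.0, 338.0])
fing top (404.5, 242.7, 73.5, 27.0, -10.2, [229.0, 331.0])
0 [0.19, 0.85, 0.04] [0.01, 0.06, 0.24]
0 [0.21, 0.84, 0.05] [-0.0, -0.0, 0.23]
0 [0.23, 0.84, 0.04] [-0.0, -0.0, 0.24]
0 [0.26, 0.83, 0.04] [-0.0, -0.0, 0.23]
0 [0.27, 0.83, 0.05] [-0.0, -0.0, 0.24]
1 [0.29, 0.82, 0.04] [-0.0, -0.0, 0.24]
1 [0.0, -0.0, 0.75] [-0.0, -0.0, 0.0]
1 [0.0, -0.0, 0.75] [-0.0, -0.0, 0.0]
1 [0.0, -0.0, 0.75] [-0.0, -0.0, 0.0]
1 [0.0, -0.0, 0.75] [-0.0, -0.0, 0.0]
end [404.7 242.8  -3.9] [-180.    -0.   170.5]
```

Request:
play_rows([
  {"dp":[0.19,0.85,0.04],"turn":[0,0.06,0.24],"fingers":0.45},
  {"dp":[0.21,0.84,0.05],"turn":[0,0,0.23],"fingers":0.45},
  {"dp":[0.23,0.84,0.04],"turn":[0,0,0.24],"fingers":0.45},
  {"dp":[0.26,0.83,0.04],"turn":[0,0,0.23],"fingers":0.45},
  {"dp":[0.27,0.83,0.05],"turn":[0,0,0.24],"fingers":0.45},
])

```text
clock: 14.32
eef_pos: [409.0, 210.4, 112.2]
tcp_rot: [3.14, -0.004, 2.999]
contact_force: [1.0, 1.0, -0.4]
opening: 0.55
grasp_force: 0.0
```

Request:
play_rows([
  {"dp":[0.29,0.82,0.04],"turn":[0,0,0.24],"fingers":0.45},
  {"dp":[0,0,0.75],"turn":[0,0,0],"fingers":0.45},
  {"dp":[0,0,0.75],"turn":[0,0,0],"fingers":0.45},
  {"dp":[0,0,0.75],"turn":[0,0,0],"fingers":0.45},
  {"dp":[0,0,0.4],"turn":[0,0,0],"fingers":0.45},
])

```text
clock: 14.73
eef_pos: [400.6, 243.0, 1.8]
tcp_rot: [-3.141, -0.006, 2.976]
contact_force: [-0.5, -0.2, 0.4]
opening: 0.548
grasp_force: 0.0
```

Request:
play_rows([
  {"dp":[0,0,0.15],"turn":[0,0,0],"fingers":0.45},
  {"dp":[0,0,0.15],"turn":[0,0,0],"fingers":0.45},
  {"dp":[0,0,0],"turn":[0,0,0],"fingers":0.45},
])

```text
clock: 14.98
eef_pos: [401.5, 242.8, -8.6]
tcp_rot: [-3.141, -0.006, 2.975]
contact_force: [0.3, 0.5, -0.3]
opening: 0.549
grasp_force: 0.0
```

Request:
play_rows([
  {"dp":[0,0,0],"turn":[0,0,0],"fingers":1},
  {"dp":[0,0,0],"turn":[0,0,0],"fingers":1},
  {"dp":[0,0,0],"turn":[0,0,0],"fingers":1},
  {"dp":[0,0,0],"turn":[0,0,0],"fingers":1},
], force=40)

```text
clock: 15.32
eef_pos: [402.1, 243.0, -7.6]
tcp_rot: [3.141, -0.004, 2.975]
contact_force: [-1.0, -0.3, 7.3]
opening: 0.316
grasp_force: 40.2
```

```bash
python3 - <<'E'
from h import *
st()
x,y,z=r.sense()["eef_pos"]
plan([(x,y,116,0),(443.5,5,116,8.5),(443.5,5,57,0)])
E
```

```text
15.32 [402.1 243.   -7.6] [180.   -0.2 170.4] F [-1.  -0.3  7.3] op 0.316 g 40.2
0 [0.0, 0.0, -0.77] [0.01, -0.04, -0.0]
0 [0.0, 0.0, -0.77] [-0.0, -0.0, -0.0]
0 [0.0, 0.0, -0.78] [-0.0, -0.0, -0.0]
0 [0.0, -0.0, -0.77] [-0.0, -0.0, -0.0]
0 [-0.29, -0.81, 0.0] [-0.0, -0.0, -0.2]
1 [-0.27, -0.82, 0.0] [-0.0, -0.0, -0.2]
1 [-0.25, -0.83, 0.0] [-0.0, -0.0, -0.21]
1 [-0.23, -0.83, 0.0] [-0.0, -0.0, -0.2]
1 [-0.22, -0.83, 0.0] [-0.0, -0.0, -0.2]
1 [-0.2, -0.84, 0.0] [-0.0, -0.0, -0.2]
2 [-0.18, -0.85, 0.0] [-0.0, -0.0, -0.21]
2 [-0.0, 0.0, 0.74] [-0.0, -0.0, 0.0]
2 [-0.0, 0.01, 0.74] [-0.0, -0.0, 0.0]
end [443.5   5.2  56.9] [-180.   -0.  179.]
```

Request:
play_rows([
  {"dp":[0,0,-0.77],"turn":[0,-0.04,0],"fingers":1},
  {"dp":[0,0,-0.77],"turn":[0,0,0],"fingers":1},
  {"dp":[0,0,-0.78],"turn":[0,0,0],"fingers":1},
  {"dp":[0,0,-0.77],"turn":[0,0,0],"fingers":1},
  {"dp":[-0.28,-0.81,0],"turn":[0,0,-0.2],"fingers":1},
])

```text
clock: 15.73
eef_pos: [411.3, 213.7, 121.1]
tcp_rot: [3.134, 0.007, 2.998]
contact_force: [1.9, 0.0, 0.2]
opening: 0.313
grasp_force: 39.7
```

Request:
play_rows([
  {"dp":[-0.26,-0.82,0],"turn":[0,0,-0.2],"fingers":1},
  {"dp":[-0.24,-0.83,0],"turn":[0,0,-0.21],"fingers":1},
  {"dp":[-0.22,-0.83,0],"turn":[0,0,-0.2],"fingers":1},
  {"dp":[-0.21,-0.83,0],"turn":[0,0,-0.2],"fingers":1},
  {"dp":[-0.2,-0.84,0],"turn":[0,0,-0.2],"fingers":1},
])

```text
clock: 16.15
eef_pos: [435.3, 37.3, 115.7]
tcp_rot: [-3.141, -0.0, 3.103]
contact_force: [0.6, 0.3, 0.1]
opening: 0.317
grasp_force: 39.7
```

Request:
play_rows([
  {"dp":[-0.18,-0.85,0],"turn":[0,0,-0.21],"fingers":1},
  {"dp":[0,0,0.74],"turn":[0,0,0],"fingers":1},
  {"dp":[0,0,0.74],"turn":[0,0,0],"fingers":1},
  {"dp":[0,0,0],"turn":[0,0,0],"fingers":1},
])

```text
clock: 16.48
eef_pos: [437.9, 3.7, 52.7]
tcp_rot: [-3.141, -0.007, 3.121]
contact_force: [-2.4, -1.6, -0.8]
opening: 0.317
grasp_force: 39.7
```

```bash
python3 - <<'E'
from h import *
st()
E
```

```text
16.48 [437.9   3.7  52.7] [-180.    -0.4  178.8] F [-2.4 -1.6 -0.8] op 0.317 g 39.7
```

Request:
play_rows([
  {"dp":[0,0,-0.1],"turn":[0,0,0],"fingers":0.58},
  {"dp":[0,0,0],"turn":[0,0,0],"fingers":0.55},
  {"dp":[0,0,0],"turn":[0,0,0],"fingers":0.55},
  {"dp":[0,0,-0.5],"turn":[0,0,0],"fingers":0.5},
  {"dp":[0,0,-1],"turn":[0,0,0],"fingers":0.45},
])

```text
clock: 16.9
eef_pos: [438.5, 5.0, 118.6]
tcp_rot: [-3.141, -0.007, 3.124]
contact_force: [0.1, 0.7, -0.2]
opening: 0.549
grasp_force: 0.0
```

```bash
python3 - <<'E'
from h import *
st()
t=grab("top");h=cv2.cvtColor(t["pixels"],cv2.COLOR_RGB2HSV)
m=cv2.inRange(h,(17,90,90),(30,255,255))
for o in blobs(t,m,32,50,(120,255,275,370)):print("fing top",o)
plan([(394,333.6,116,7.8),(394,333.6,-5,0)])
E
```

```text
16.9 [438.5   5.  118.6] [-180.    -0.4  179. ] F [ 0.1  0.7 -0.2] op 0.549 g 0.0
fing top (393.8, 333.8, 73.4, 25.4, 6.4, [189.0, 338.0])
0 [0.15, 0.91, 0.03] [-0.0, 0.04, -0.14]
0 [0.14, 0.91, 0.03] [-0.0, 0.0, -0.15]
0 [0.13, 0.92, 0.03] [-0.0, 0.0, -0.14]
0 [0.11, 0.91, 0.03] [-0.0, 0.0, -0.15]
0 [0.1, 0.92, 0.03] [-0.0, 0.0, -0.14]
1 [0.09, 0.92, 0.03] [-0.0, 0.0, -0.15]
1 [0.07, 0.92, 0.03] [-0.0, 0.0, -0.14]
1 [0.05, 0.92, 0.03] [-0.0, 0.0, -0.15]
1 [0.05, 0.92, 0.03] [-0.0, 0.0, -0.14]
1 [-0.0, 0.0, 0.76] [-0.0, 0.0, -0.0]
2 [-0.0, 0.0, 0.75] [-0.0, 0.0, -0.0]
2 [-0.0, 0.0, 0.76] [-0.0, 0.0, -0.0]
2 [-0.0, 0.0, 0.76] [-0.0, 0.0, -0.0]
end [393.9 333.4  -5. ] [-180.     0.  -173.2]
```

Request:
play_rows([
  {"dp":[0.15,0.91,0.03],"turn":[0,0.06,-0.14],"fingers":0.45},
  {"dp":[0.14,0.91,0.03],"turn":[0,0,-0.15],"fingers":0.45},
  {"dp":[0.13,0.92,0.03],"turn":[0,0,-0.14],"fingers":0.45},
  {"dp":[0.11,0.91,0.03],"turn":[0,0,-0.15],"fingers":0.45},
  {"dp":[0.1,0.92,0.03],"turn":[0,0,-0.14],"fingers":0.45},
])

```text
clock: 17.37
eef_pos: [413.6, 189.5, 115.4]
tcp_rot: [3.14, -0.005, -3.083]
contact_force: [1.5, -0.7, 0.3]
opening: 0.55
grasp_force: 0.0
```

Request:
play_rows([
  {"dp":[0.09,0.92,0.03],"turn":[0,0,-0.15],"fingers":0.45},
  {"dp":[0.07,0.92,0.03],"turn":[0,0,-0.14],"fingers":0.45},
  {"dp":[0.05,0.92,0.03],"turn":[0,0,-0.15],"fingers":0.45},
  {"dp":[0.05,0.92,0.03],"turn":[0,0,-0.14],"fingers":0.45},
  {"dp":[0,0,0.76],"turn":[0,0,0],"fingers":0.45},
])

```text
clock: 17.78
eef_pos: [394.3, 342.7, 84.4]
tcp_rot: [3.132, 0.003, -3.019]
contact_force: [1.0, 0.8, 0.7]
opening: 0.549
grasp_force: 0.0
```

Request:
play_rows([
  {"dp":[0,0,0.75],"turn":[0,0,0],"fingers":0.45},
  {"dp":[0,0,0.75],"turn":[0,0,0],"fingers":0.45},
  {"dp":[0,0,0.5],"turn":[0,0,0],"fingers":0.45},
  {"dp":[0,0,0.24],"turn":[0,0,0],"fingers":0.45},
  {"dp":[0,0,0],"turn":[0,0,0],"fingers":0.45},
])

```text
clock: 18.2
eef_pos: [389.4, 332.9, -11.7]
tcp_rot: [-3.141, -0.01, -3.023]
contact_force: [0.2, -0.0, -0.1]
opening: 0.547
grasp_force: 0.0
```

Request:
play_rows([
  {"dp":[0,0,0],"turn":[0,0,0],"fingers":1},
  {"dp":[0,0,0],"turn":[0,0,0],"fingers":1},
  {"dp":[0,0,0],"turn":[0,0,0],"fingers":1},
  {"dp":[0,0,0],"turn":[0,0,0],"fingers":1},
])

```text
clock: 18.53
eef_pos: [391.3, 333.9, -9.3]
tcp_rot: [3.139, -0.006, -3.024]
contact_force: [-1.4, -0.2, 8.6]
opening: 0.316
grasp_force: 40.9
```

```bash
python3 - <<'E'
from h import *
st()
x,y,z=r.sense()["eef_pos"]
plan([(x,y,116,0),(443,21,116,-7.5),(443,21,44,0)])
E
```

```text
18.53 [391.3 333.9  -9.3] [ 179.9   -0.3 -173.2] F [-1.4 -0.2  8.6] op 0.316 g 40.9
0 [0.0, 0.0, -0.78] [0.02, -0.06, -0.0]
0 [0.0, 0.0, -0.79] [0.0, 0.0, -0.0]
0 [0.0, 0.0, -0.78] [0.0, 0.0, -0.0]
0 [0.0, 0.0, -0.78] [0.0, 0.0, -0.0]
0 [-0.04, -0.88, -0.0] [0.0, 0.0, 0.14]
1 [-0.05, -0.88, -0.0] [0.0, 0.0, 0.14]
1 [-0.07, -0.88, -0.0] [0.0, 0.0, 0.14]
1 [-0.08, -0.87, -0.0] [0.0, 0.0, 0.14]
1 [-0.09, -0.88, -0.0] [0.0, 0.0, 0.13]
1 [-0.1, -0.88, -0.0] [0.0, 0.0, 0.14]
2 [-0.12, -0.87, -0.0] [0.0, 0.0, 0.14]
2 [-0.13, -0.87, -0.0] [0.0, 0.0, 0.14]
2 [-0.14, -0.87, -0.01] [0.0, 0.0, 0.14]
2 [0.0, 0.0, 0.9] [0.0, 0.0, 0.0]
2 [0.0, 0.0, 0.9] [0.0, 0.0, 0.0]
end [443.   21.   44.2] [180.    0.  179.3]
```

Request:
play_rows([
  {"dp":[0,0,-0.78],"turn":[0,-0.04,0],"fingers":1},
  {"dp":[0,0,-0.79],"turn":[0,0,0],"fingers":1},
  {"dp":[0,0,-0.78],"turn":[0,0,0],"fingers":1},
  {"dp":[0,0,-0.78],"turn":[0,0,0],"fingers":1},
  {"dp":[-0.04,-0.88,0],"turn":[0,0,0.14],"fingers":1},
])

```text
clock: 18.95
eef_pos: [400.7, 304.5, 121.1]
tcp_rot: [3.133, 0.007, -3.036]
contact_force: [2.4, 0.0, -0.6]
opening: 0.319
grasp_force: 39.9
```

Request:
play_rows([
  {"dp":[-0.05,-0.88,0],"turn":[0,0,0.14],"fingers":1},
  {"dp":[-0.07,-0.88,0],"turn":[0,0,0.14],"fingers":1},
  {"dp":[-0.08,-0.87,0],"turn":[0,0,0.14],"fingers":1},
  {"dp":[-0.09,-0.88,0],"turn":[0,0,0.13],"fingers":1},
  {"dp":[-0.1,-0.88,0],"turn":[0,0,0.14],"fingers":1},
])

```text
clock: 19.37
eef_pos: [425.4, 122.7, 115.0]
tcp_rot: [3.141, -0.002, -3.111]
contact_force: [0.1, -0.3, -0.7]
opening: 0.317
grasp_force: 39.9
```

Request:
play_rows([
  {"dp":[-0.12,-0.87,0],"turn":[0,0,0.14],"fingers":1},
  {"dp":[-0.13,-0.87,0],"turn":[0,0,0.14],"fingers":1},
  {"dp":[-0.14,-0.87,0],"turn":[0,0,0.14],"fingers":1},
  {"dp":[0,0,0],"turn":[0,0,0],"fingers":1},
])

```text
clock: 19.7
eef_pos: [443.6, 15.4, 115.0]
tcp_rot: [-3.14, -0.002, 3.124]
contact_force: [0.3, 1.9, 0.1]
opening: 0.311
grasp_force: 39.9
```

```bash
python3 - <<'E'
from h import *
st()
f=grab("wrist");g=grab("scene")
cv2.imwrite("pics/c9.png",np.hstack([cv2.resize(f["pixels"],(480,360)),cv2.resize(g["pixels"][190:290,220:309],(320,360),interpolation=cv2.INTER_CUBIC)])[:,:,::-1])
E
```

```text
19.7 [443.6  15.4 115. ] [-1.799e+02 -1.000e-01  1.790e+02] F [0.3 1.9 0.1] op 0.311 g 39.9
```

View pics/c9.png

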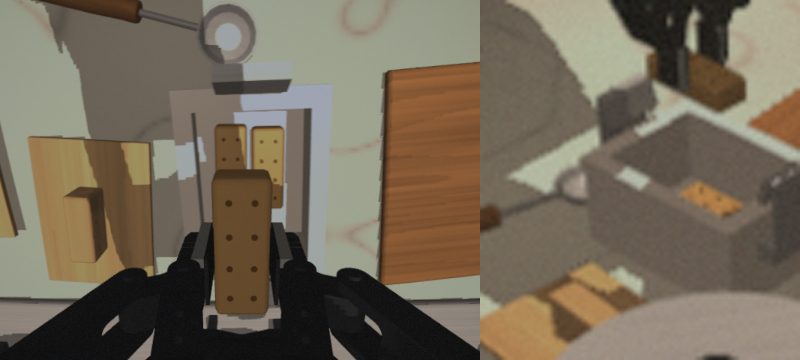

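Both bars lie flat side by side in the tub (at (230,147) and (267,165)), so the third goes down on top of them.

Request:
play_rows([
  {"dp":[0,0.1,0.5],"turn":[0,0,0],"fingers":1},
  {"dp":[0,0,0.7],"turn":[0,0,0],"fingers":1},
  {"dp":[0,0,0.5],"turn":[0,0,0],"fingers":1},
  {"dp":[0,0,0.4],"turn":[0,0,0],"fingers":1},
  {"dp":[0,0,0],"turn":[0,0,0],"fingers":1},
])

```text
clock: 20.22
eef_pos: [440.0, 25.1, 27.9]
tcp_rot: [-3.142, -0.008, 3.13]
contact_force: [-1.9, -0.9, -0.1]
opening: 0.315
grasp_force: 39.9
```

Request:
play_rows([
  {"dp":[0,0,0],"turn":[0,0,0],"fingers":0.62},
  {"dp":[0,0,0],"turn":[0,0,0],"fingers":0.58},
  {"dp":[0,0,0],"turn":[0,0,0],"fingers":0.58},
  {"dp":[0,0,-0.5],"turn":[0,0,0],"fingers":0.58},
  {"dp":[0,0,-1],"turn":[0,0,0],"fingers":0.58},
])

```text
clock: 20.63
eef_pos: [439.9, 24.1, 88.6]
tcp_rot: [-3.141, -0.01, 3.129]
contact_force: [1.0, 0.6, -0.5]
opening: 0.417
grasp_force: 0.0
```

Request:
play_rows([
  {"dp":[0,0,-1],"turn":[0,0,0],"fingers":0.45},
  {"dp":[-0.5,0,-1],"turn":[0,0,0],"fingers":0.45},
  {"dp":[0,0,0],"turn":[0,0,0],"fingers":0.45},
])

```text
clock: 20.88
eef_pos: [468.5, 24.2, 175.6]
tcp_rot: [3.141, 0.011, 3.129]
contact_force: [2.3, -0.3, 0.6]
opening: 0.549
grasp_force: 0.0
```

```bash
python3 - <<'E'
from h import *
import pickle
st()
t=grab("top");f=grab("wrist");g=grab("scene");pickle.dump((t,f,g),open("f2.pkl","wb"))
h=cv2.cvtColor(t["pixels"],cv2.COLOR_RGB2HSV)
m=cv2.inRange(h,(15,90,70),(30,255,255))
for o in blobs(t,m,20,500,(360,250,560,380)):print("lid",o)
for o in blobs(t,m,32,50,(120,255,275,370)):print("fing on board",o)
h=cv2.cvtColor(f["pixels"],cv2.COLOR_RGB2HSV)
m=cv2.inRange(h,(15,80,60),(30,255,255))
for o in blobs(f,m,45,300):print("wrist",o)
m=cv2.inRange(h,(95,15,60),(120,60,255))
for o in blobs(f,m,72,300):print("tub wrist",o)
E
```

```text
20.88 [468.5  24.2 175.6] [179.9   0.6 179.3] F [ 2.3 -0.3  0.6] op 0.549 g 0.0
lid (434.9, -267.0, 149.9, 109.8, 0.2, [451.0, 315.0])
lid (437.9, -397.7, 149.2, 109.3, -1.0, [507.0, 313.0])
lid (488.3, -127.2, 149.3, 109.1, -4.4, [396.0, 287.0])
wrist (478.7, -113.4, 137.6, 101.8, -4.3, [144.0, 227.0])
wrist (440.7, 22.7, 78.1, 56.8, -0.8, [318.0, 177.0])
wrist (433.8, -195.4, 142.0, 40.5, -14.0, [16.0, 172.0])
tub wrist (426.4, -24.0, 30.3, 13.0, 1.0, [248.0, 169.0])
tub wrist (413.8, 30.7, 44.9, 38.9, -0.2, [342.0, 134.0])
tub wrist (415.3, 46.7, 91.5, 63.4, 1.2, [374.0, 130.0])
```

```bash
python3 - <<'E'
from h import *
st()
plan([(488,-127,130,-3.7)])
E
```

```text
21.03 [461.5  23.9 168. ] [ 1.800e+02 -1.000e-01  1.793e+02] F [-0.1 -0.  -0.8] op 0.553 g 0.0
0 [-0.14, -0.75, 0.19] [0.0, -0.02, 0.12]
0 [-0.15, -0.75, 0.19] [0.0, -0.0, 0.13]
0 [-0.17, -0.75, 0.19] [0.0, -0.0, 0.12]
0 [-0.17, -0.75, 0.19] [0.0, -0.0, 0.12]
0 [-0.18, -0.74, 0.19] [0.0, -0.0, 0.13]
end [ 488.1 -126.9  130. ] [180.   -0.  175.5]
```

Request:
play_rows([
  {"dp":[-0.14,-0.75,0.19],"turn":[0,0,0.12],"fingers":0.45},
  {"dp":[-0.15,-0.75,0.19],"turn":[0,0,0.13],"fingers":0.45},
  {"dp":[-0.17,-0.75,0.19],"turn":[0,0,0.12],"fingers":0.45},
  {"dp":[-0.17,-0.75,0.19],"turn":[0,0,0.12],"fingers":0.45},
  {"dp":[-0.18,-0.74,0.19],"turn":[0,0,0.13],"fingers":0.45},
])

```text
clock: 21.45
eef_pos: [486.1, -127.8, 127.2]
tcp_rot: [3.141, -0.007, 3.063]
contact_force: [0.8, 0.6, -0.1]
opening: 0.553
grasp_force: 0.0
```

Request:
play_rows([
  {"dp":[0,0,0],"turn":[0,0,0],"fingers":0.45},
  {"dp":[0,0,0],"turn":[0,0,0],"fingers":0.45},
])

```text
clock: 21.62
eef_pos: [485.9, -127.6, 127.2]
tcp_rot: [3.141, -0.008, 3.061]
contact_force: [0.1, -0.3, 0.3]
opening: 0.549
grasp_force: 0.0
```

```bash
python3 - <<'E'
from h import *
st()
f=grab("wrist","w20")
h=cv2.cvtColor(f["pixels"],cv2.COLOR_RGB2HSV)
m=cv2.inRange(h,(10,70,40),(30,255,255))
for o in blobs(f,m,20,300):print("wrist",o)
e=cv2.Canny(f["pixels"],40,100)
L=cv2.HoughLinesP(e,1,np.pi/360,40,minLineLength=40,maxLineGap=6)
for l in L[:,0]:
    if 120<l[0]<460 and l[1]<330: print(l, px2w(f,[l[:2],l[2:]],20)[:,:2].round(0).tolist(),px2w(f,[l[:2],l[2:]],50)[:,:2].round(0).tolist())
E
```

```text
21.62 [ 485.9 -127.6  127.2] [180.   -0.5 175.4] F [ 0.1 -0.3  0.3] op 0.549 g 0.0
wrist (458.8, -340.1, 120.2, 31.6, -17.6, [11.0, 209.0])
wrist (487.6, -126.4, 149.6, 109.6, -4.4, [322.0, 214.0])
wrist (445.6, 31.1, 85.3, 49.0, 0.5, [549.0, 143.0])
wrist (434.0, -265.3, 149.4, 111.1, 0.3, [114.0, 156.0])
[173  42 210 261] [[360.0, -211.0], [507.0, -210.0]] [[366.0, -201.0], [497.0, -200.0]]
[168  32 208 261] [[354.0, -213.0], [507.0, -211.0]] [[360.0, -203.0], [497.0, -202.0]]
[247 249 250 298] [[500.0, -182.0], [539.0, -185.0]] [[491.0, -175.0], [525.0, -178.0]]
[396 298 406 118] [[548.0, -76.0], [419.0, -66.0]] [[533.0, -81.0], [418.0, -72.0]]
[437  86 437 142] [[400.0, -45.0], [436.0, -45.0]] [[401.0, -53.0], [433.0, -54.0]]
[453 108 453 171] [[415.0, -35.0], [456.0, -35.0]] [[414.0, -44.0], [451.0, -44.0]]
[261 321 383 321] [[558.0, -179.0], [566.0, -86.0]] [[543.0, -173.0], [549.0, -90.0]]
[245 116 359 116] [[409.0, -171.0], [415.0, -97.0]] [[409.0, -166.0], [415.0, -99.0]]
[158 267 158 206] [[509.0, -249.0], [464.0, -240.0]] [[498.0, -235.0], [458.0, -227.0]]
[352 177 358 127
[... 748 characters left out ...]
, [458.0, -112.0]]
[347  62 361  13] [[381.0, -102.0], [354.0, -92.0]] [[385.0, -104.0], [360.0, -95.0]]
[452  60 452 107] [[385.0, -36.0], [414.0, -36.0]] [[388.0, -45.0], [414.0, -45.0]]
[425 325 462 365] [[572.0, -54.0], [611.0, -25.0]] [[555.0, -62.0], [589.0, -35.0]]
[202 186 210 237] [[452.0, -207.0], [489.0, -207.0]] [[448.0, -198.0], [481.0, -198.0]]
[403 299 426 349] [[549.0, -71.0], [593.0, -54.0]] [[534.0, -76.0], [574.0, -61.0]]
[391 299 409 352] [[548.0, -80.0], [595.0, -67.0]] [[533.0, -84.0], [575.0, -73.0]]
[199 191 210 256] [[456.0, -209.0], [503.0, -209.0]] [[451.0, -200.0], [494.0, -200.0]]
[361 115 401 115] [[415.0, -95.0], [417.0, -69.0]] [[414.0, -98.0], [416.0, -75.0]]
```

Request:
play_rows([
  {"dp":[-0.04,0.03,0.8],"turn":[0,0.06,0],"fingers":0.45},
  {"dp":[0,0,0.8],"turn":[0,0,0],"fingers":0.45},
  {"dp":[0,0,0.8],"turn":[0,0,0],"fingers":0.45},
  {"dp":[0,0,0.6],"turn":[0,0,0],"fingers":0.45},
  {"dp":[0,0,0],"turn":[0,0,0],"fingers":0.45},
])

```text
clock: 22.08
eef_pos: [484.3, -123.6, 5.0]
tcp_rot: [3.14, -0.018, 3.065]
contact_force: [-0.4, 0.2, -0.1]
opening: 0.546
grasp_force: 0.0
```

Request:
play_rows([
  {"dp":[0,0,0],"turn":[0,0,0],"fingers":0.45},
  {"dp":[0,0,0],"turn":[0,0,0],"fingers":0.8},
  {"dp":[0,0,0],"turn":[0,0,0],"fingers":1},
  {"dp":[0,0,0],"turn":[0,0,0],"fingers":1},
  {"dp":[0,0,0],"turn":[0,0,0],"fingers":1},
], force=80)

```text
clock: 22.5
eef_pos: [489.7, -125.8, 11.0]
tcp_rot: [-3.141, -0.008, 3.064]
contact_force: [-0.5, 2.0, 6.2]
opening: 0.253
grasp_force: 79.1
```

Request:
play_rows([
  {"dp":[0,0,-0.6],"turn":[0,0,0],"fingers":1},
  {"dp":[0,0,-0.8],"turn":[0,0,0],"fingers":1},
  {"dp":[0,0,-0.8],"turn":[0,0,0],"fingers":1},
  {"dp":[0,0,-0.8],"turn":[0,0,0],"fingers":1},
  {"dp":[0,0,-0.3],"turn":[0,0,0],"fingers":1},
], force=100)

```text
clock: 22.92
eef_pos: [492.3, -126.4, 146.7]
tcp_rot: [-3.14, -0.003, 3.064]
contact_force: [1.2, -0.6, -0.6]
opening: 0.247
grasp_force: 98.8
```

```bash
python3 - <<'E'
from h import *
st()
plan([(444,21,135,4)],start=list(r.sense()["eef_pos"])+[175.4])
E
```

```text
22.92 [ 492.3 -126.4  146.7] [-179.9   -0.2  175.5] F [ 1.2 -0.6 -0.6] op 0.247 g 98.8
0 [0.37, 0.89, 0.07] [-0.0, 0.0, -0.17]
0 [0.36, 0.91, 0.08] [-0.0, 0.0, -0.16]
0 [0.35, 0.9, 0.07] [-0.0, 0.0, -0.17]
0 [0.32, 0.91, 0.07] [-0.0, 0.0, -0.17]
end [444.2  20.8 135.1] [180.    0.  179.4]
```

Request:
play_rows([
  {"dp":[0.36,0.89,0],"turn":[0,0,-0.17],"fingers":1},
  {"dp":[0.35,0.9,0.05],"turn":[0,0,-0.16],"fingers":1},
  {"dp":[0.34,0.9,0.05],"turn":[0,0,-0.17],"fingers":1},
  {"dp":[0.31,0.91,0.05],"turn":[0,0,-0.17],"fingers":1},
  {"dp":[0,0,0],"turn":[0,0,0],"fingers":1},
])

```text
clock: 23.33
eef_pos: [440.3, 25.5, 136.4]
tcp_rot: [3.139, -0.011, 3.138]
contact_force: [1.3, -1.7, -2.6]
opening: 0.248
grasp_force: 99.1
```

Request:
play_rows([
  {"dp":[0,0,0],"turn":[0,0,0],"fingers":1},
  {"dp":[0,0,0],"turn":[0,0,0],"fingers":1},
])

```text
clock: 23.5
eef_pos: [443.4, 20.9, 136.7]
tcp_rot: [3.141, -0.008, 3.135]
contact_force: [-0.4, -0.6, -1.8]
opening: 0.245
grasp_force: 99.1
```

```bash
python3 - <<'E'
from h import *
st()
f=grab("wrist","w21");t=r.sense()["eef_pos"]
h=cv2.cvtColor(f["pixels"],cv2.COLOR_RGB2HSV)
m=cv2.inRange(h,(10,70,40),(30,255,255))
zl=t[2]-10.5+20
for o in blobs(f,m,zl,300):print("lid",o)
e=cv2.Canny(f["pixels"],40,100)
L=cv2.HoughLinesP(e,1,np.pi/360,35,minLineLength=35,maxLineGap=6)
for l in L[:,0]:
    if 120<l[0]<520 and l[1]<360: print(l, "72:",px2w(f,[l[:2],l[2:]],72)[:,:2].round(1).tolist(),"lid:",px2w(f,[l[:2],l[2:]],zl)[:,:2].round(1).tolist())
E
```

```text
23.5 [443.4  20.9 136.7] [180.   -0.5 179.6] F [-0.4 -0.6 -1.8] op 0.245 g 99.1
lid (417.0, -107.7, 65.2, 14.6, -13.7, [9.0, 236.0])
lid (441.2, 21.8, 148.7, 109.0, -0.3, [322.0, 264.0])
lid (419.7, 128.2, 119.3, 73.6, 5.1, [564.0, 227.0])
lid (330.7, -51.2, 54.2, 10.2, 76.4, [124.0, 12.0])
[372 108 463 108] 72: [[366.1, 49.9], [366.1, 100.5]] lid: [[367.0, 41.2], [367.0, 75.9]]
[180 116 203 359] 72: [[369.3, -56.9], [525.0, -58.4]] lid: [[369.3, -32.2], [476.1, -33.2]]
[468 358 621 457] 72: [[525.7, 119.1], [615.6, 246.8]] lid: [[476.6, 88.7], [538.4, 176.3]]
[452 252 464 111] 72: [[450.5, 101.4], [367.7, 101.2]] lid: [[425.0, 76.5], [368.1, 76.4]]
[183 108 273 108] 72: [[365.1, -54.8], [365.7, -4.8]] lid: [[366.3, -30.7], [366.8, 3.6]]
[487 286 488 246] 72: [[473.3, 125.8], [446.8, 123.3]] lid: [[440.7, 93.2], [422.4, 91.6]]
[188  22 259  41] 72: [[321.5, -48.0], [331.4, -10.9]] lid: [[336.4, -26.1], [343.2, -0.6]]
[493 212 494  99] 72: [[425.4, 124.0], [361.2, 117.5]] lid: [[407.8, 92.0], [363.7, 87.6]]
[132 190 150 254] 72: [[410.7, -89.7], [450.5, -84.1]] lid: [[397.6, -54.7], [
[... 578 characters left out ...]
: [[324.9, -50.4], [335.4, -9.5]] lid: [[338.7, -27.7], [345.9, 0.4]]
[296 108 352 108] 72: [[365.8, 7.9], [366.0, 38.9]] lid: [[366.8, 12.3], [367.0, 33.6]]
[299  89 334  88] 72: [[355.9, 9.8], [355.5, 28.9]] lid: [[360.0, 13.6], [359.8, 26.7]]
[300 219 345 219] 72: [[429.0, 8.8], [429.2, 35.6]] lid: [[410.3, 12.9], [410.4, 31.3]]
[184  24 252  42] 72: [[322.4, -50.2], [331.8, -14.7]] lid: [[337.1, -27.6], [343.5, -3.2]]
[155   0 190  10] 72: [[310.5, -64.5], [315.7, -46.5]] lid: [[328.9, -37.4], [332.5, -25.0]]
[188 188 234 188] 72: [[409.9, -56.3], [410.1, -29.3]] lid: [[397.1, -31.8], [397.3, -13.2]]
[434 342 437 297] 72: [[513.1, 95.1], [480.6, 94.5]] lid: [[468.0, 72.2], [445.7, 71.8]]
```

View pics/w21.png

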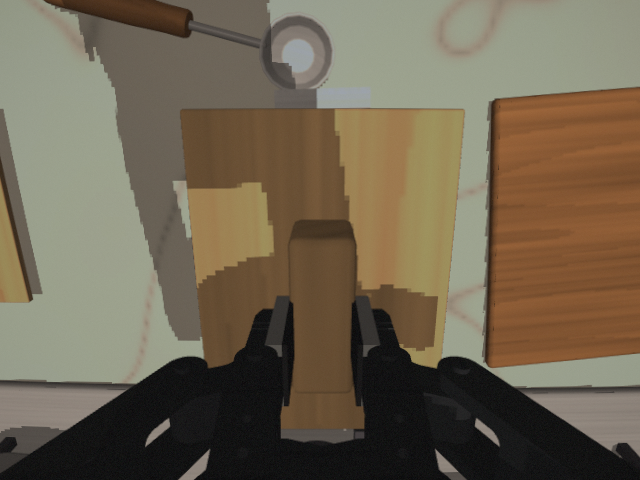

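The last view shows the lid held square over the tub, plate from (181,110) to (463,108), with the −x catch behind it at columns 275–370. Next I'll measure the tub edges from stored frames.

```bash
python3 - <<'E'
from h import *
import pickle
t,f,g=pickle.load(open("f2.pkl","rb"))
a,b=pickle.load(open("f0.pkl","rb"))
print("cam",np.array(f["pose"])[:3,3].round(1))
def prof(F,axis,c,lo,hi,z=72):
    s=np.arange(lo,hi,.5); X=np.array([[v,c,z] if axis=="x" else [c,v,z] for v in s])
    uv=w2px(F,X).astype(np.float32); im=cv2.GaussianBlur(cv2.cvtColor(F["pixels"],cv2.COLOR_RGB2GRAY),(3,3),0).astype(np.float32)
    p=cv2.remap(im,uv[:,0].reshape(-1,1),uv[:,1].reshape(-1,1),cv2.INTER_LINEAR).ravel()
    ok=(uv[:,0]>1)&(uv[:,0]<638)&(uv[:,1]>1)&(uv[:,1]<478); d=np.gradient(cv2.GaussianBlur(p.reshape(-1,1),(1,5),0).ravel()); d[~ok]=0
    k=[i for i in range(2,len(d)-2) if abs(d[i])==abs(d[i-2:i+3]).max() and abs(d[i])>2.0]
    return [(round(float(s[i]),1),round(float(d[i]),1)) for i in k]
for n,F in(("w",f),("top",a)):
    for x in(385,400,415,430,450,470): print(n,"x",x,"y edges",prof(F,"y",x,-50,90))
    for y in(-25,-10,52,58,65): print(n,"y",y,"x edges",prof(F,"x",y,350,530))
# catch in w21
w=dict(f); 
fr=grab("wrist"); print("catch y",px2w(fr,[[275,95],[370,95]],103)[:,:2].round(1))
E
```

```text
cam [389.1  25.6 342.6]
w x 385 y edges [(-32.0, 4.0), (16.0, 7.7), (62.5, -5.2), (64.5, 14.6)]
w x 400 y edges [(-31.5, 4.5), (-18.0, -13.2), (-15.0, 12.0), (-1.0, -4.7), (13.0, 4.2), (20.5, 8.2), (50.5, -10.8), (62.5, -7.5), (65.0, 19.4)]
w x 415 y edges [(-49.0, 4.8), (-34.0, 8.1), (-17.5, -21.0), (-15.0, 20.6), (-10.5, -10.4), (-3.0, -8.2), (11.0, -2.9), (13.0, 2.9), (19.5, 9.3), (28.0, -9.2), (30.5, 9.2), (34.5, -7.6), (37.0, 7.9), (47.0, -5.8), (49.0, 8.3), (51.0, -8.7), (63.0, -7.3), (65.0, 18.2)]
w x 430 y edges [(-49.0, 7.6), (-17.0, -20.9), (-14.5, 21.2), (-9.5, -10.7), (-3.0, -8.8), (10.5, -2.8), (12.5, 2.9), (16.5, -5.2), (19.0, 16.9), (27.5, -6.5), (30.0, 7.0), (34.5, -6.7), (36.5, 7.6), (47.0, -5.4), (49.0, 9.0), (51.0, -9.9), (63.5, -6.8), (65.5, 18.3)]
w x 450 y edges [(-16.5, -19.9), (-14.0, 16.2), (-6.5, -5.1), (-3.0, -8.3), (10.0, -2.4), (12.0, 2.4), (22.5, 11.5), (34.0, -6.0), (36.0, 6.6), (47.0, -4.5), (49.5, 10.6), (52.0, -10.7), (66.0, 18.3)]
w x 470 y edges [(-30.0, 2.2), (-16.5, -10.6), (-13.5, 10.7), (10.5, -6.2), (35.0, 7.2), (49.0, 10.2), (52.0, -11.3), (6
[... 515 characters left out ...]
.5, 3.2)]
top x 415 y edges [(-37.0, -3.9), (-32.5, 3.7), (55.0, -3.5), (63.5, 3.6)]
top x 430 y edges [(-37.5, -4.7), (-31.5, 4.6), (55.5, -3.4), (63.5, 3.6)]
top x 450 y edges [(-37.5, -4.7), (-31.5, 4.9), (56.0, -3.6), (65.0, 3.1)]
top x 470 y edges [(-36.0, -4.2), (-30.5, 4.3), (58.0, -3.5), (65.0, 3.6)]
top y -25 x edges [(521.5, -5.1), (526.5, 2.3)]
top y -10 x edges [(361.0, 3.9), (385.0, -3.9), (400.0, 3.6), (521.5, -5.3), (526.5, 5.5)]
top y 52 x edges [(384.0, -3.4), (396.5, 4.0), (520.0, -5.3), (525.0, 5.8)]
top y 58 x edges [(383.5, -3.6), (503.5, 2.2), (520.0, -5.1), (525.0, 5.7)]
top y 65 x edges [(503.5, 2.3), (520.5, -5.1), (525.0, 5.6)]
catch y [[360.3  -0.5]
 [360.7  44.7]]
```

Request:
play_rows([
  {"dp":[-0.09,0.06,0.2],"turn":[0,0,-0.27],"fingers":1},
  {"dp":[0,0,0.2],"turn":[0,0,0],"fingers":1},
  {"dp":[0,0,0.2],"turn":[0,0,0],"fingers":1},
  {"dp":[0,0,0.2],"turn":[0,0,0],"fingers":1},
  {"dp":[0,0,0],"turn":[0,0,0],"fingers":1},
])

```text
clock: 24.02
eef_pos: [444.5, 22.8, 101.3]
tcp_rot: [3.141, -0.014, -3.122]
contact_force: [0.1, -0.2, -1.8]
opening: 0.244
grasp_force: 99.0
```

Request:
play_rows([
  {"dp":[0,0,0],"turn":[0,0,0],"fingers":1},
  {"dp":[0,0,0],"turn":[0,0,0],"fingers":1},
])

```text
clock: 24.18
eef_pos: [446.0, 23.1, 103.3]
tcp_rot: [3.141, -0.011, -3.121]
contact_force: [0.0, -0.3, -2.4]
opening: 0.247
grasp_force: 99.0
```

```bash
python3 - <<'E'
from h import *
st()
f=grab("wrist");t=r.sense()["eef_pos"]
h=cv2.cvtColor(f["pixels"],cv2.COLOR_RGB2HSV)
m=cv2.inRange(h,(10,70,40),(30,255,255))
for o in blobs(f,m,t[2]+9,5000):print("lid",o)
E
```

```text
24.18 [446.   23.1 103.3] [ 180.    -0.6 -178.8] F [ 0.  -0.3 -2.4] op 0.247 g 99.0
lid (443.7, 23.8, 148.6, 109.1, 1.2, [322.0, 264.0])
lid (427.8, 136.0, 134.5, 71.9, 5.1, [573.0, 242.0])
```

Request:
play_rows([
  {"dp":[-0.03,0.01,0.1],"turn":[0,0.05,0],"fingers":1},
  {"dp":[0,0,0.1],"turn":[0,0,0],"fingers":1},
  {"dp":[0,0,0.1],"turn":[0,0,0],"fingers":1},
  {"dp":[0,0,0.1],"turn":[0,0,0],"fingers":1},
  {"dp":[0,0,0],"turn":[0,0,0],"fingers":1},
])

```text
clock: 24.65
eef_pos: [446.6, 23.6, 86.8]
tcp_rot: [3.141, -0.017, -3.121]
contact_force: [0.2, -0.3, -2.6]
opening: 0.245
grasp_force: 99.0
```

Request:
play_rows([
  {"dp":[0,0,0.05],"turn":[0,0,0],"fingers":1},
  {"dp":[0,0,0.05],"turn":[0,0,0],"fingers":1},
  {"dp":[0,0,0],"turn":[0,0,0],"fingers":1},
])

```text
clock: 24.9
eef_pos: [447.1, 23.6, 83.4]
tcp_rot: [3.141, -0.015, -3.121]
contact_force: [-0.5, -0.0, 1.1]
opening: 0.246
grasp_force: 99.5
```

Request:
play_rows([
  {"dp":[0,0,0.05],"turn":[0,0,0],"fingers":1},
  {"dp":[0,0,0.05],"turn":[0,0,0],"fingers":1},
  {"dp":[0,0,0],"turn":[0,0,0],"fingers":1},
])

```text
clock: 25.15
eef_pos: [447.0, 23.6, 79.4]
tcp_rot: [3.141, -0.015, -3.121]
contact_force: [-1.4, 0.2, 2.1]
opening: 0.245
grasp_force: 99.7
```

Request:
play_rows([
  {"dp":[0,0,0.05],"turn":[0,-0.07,0],"fingers":1},
  {"dp":[0,0,0.05],"turn":[0,0,0],"fingers":1},
  {"dp":[0,0,0],"turn":[0,0,0],"fingers":1},
])

```text
clock: 25.4
eef_pos: [446.5, 23.6, 75.0]
tcp_rot: [3.141, -0.009, -3.121]
contact_force: [0.0, -0.1, -0.7]
opening: 0.247
grasp_force: 99.3
```

Request:
play_rows([
  {"dp":[0,0,0.05],"turn":[0,0,0],"fingers":1},
  {"dp":[0,0,0.05],"turn":[0,0,0],"fingers":1},
  {"dp":[0,0,0],"turn":[0,0,0],"fingers":1},
])

```text
clock: 25.65
eef_pos: [446.3, 23.6, 70.8]
tcp_rot: [3.141, -0.009, -3.121]
contact_force: [1.1, 0.2, -3.6]
opening: 0.25
grasp_force: 98.9
```

Request:
play_rows([
  {"dp":[0,0,0.05],"turn":[0,0,0],"fingers":1},
  {"dp":[0,0,0],"turn":[0,0,0],"fingers":1},
])

```text
clock: 25.82
eef_pos: [446.4, 23.6, 69.2]
tcp_rot: [3.141, -0.009, -3.121]
contact_force: [0.3, -0.5, -1.3]
opening: 0.243
grasp_force: 99.1
```

Request:
play_rows([
  {"dp":[0,0,0.05],"turn":[0,0,0],"fingers":1},
  {"dp":[0,0,0],"turn":[0,0,0],"fingers":1},
])

```text
clock: 25.98
eef_pos: [446.5, 23.6, 69.0]
tcp_rot: [3.141, -0.009, -3.121]
contact_force: [-10.1, -0.6, 31.1]
opening: 0.242
grasp_force: 103.1
```

Request:
play_rows([
  {"dp":[0,0,0.05],"turn":[0,0,0],"fingers":1},
  {"dp":[0,0,0],"turn":[0,0,0],"fingers":1},
])

```text
clock: 26.15
eef_pos: [446.6, 23.6, 68.9]
tcp_rot: [3.141, -0.009, -3.121]
contact_force: [-20.3, -1.2, 65.3]
opening: 0.247
grasp_force: 107.3
```

Request:
play_rows([
  {"dp":[0,0,-0.05],"turn":[0,0,0],"fingers":1},
  {"dp":[0,0,-0.04],"turn":[0,0,0],"fingers":1},
  {"dp":[0,0,0],"turn":[0,0,0],"fingers":0.8},
  {"dp":[0,0,0],"turn":[0,0,0],"fingers":0.6},
  {"dp":[0,0,0],"turn":[0,0,0],"fingers":0.5},
])

```text
clock: 26.57
eef_pos: [446.7, 23.6, 68.8]
tcp_rot: [3.141, -0.009, -3.121]
contact_force: [-0.4, -0.9, 0.3]
opening: 0.495
grasp_force: 0.0
```

Request:
play_rows([
  {"dp":[0,0,0],"turn":[0,0,0],"fingers":0.5},
  {"dp":[0,0,-0.5],"turn":[0,0,0],"fingers":0.5},
  {"dp":[0,0,-1],"turn":[0,0,0],"fingers":0.5},
  {"dp":[0,0,-1],"turn":[0,0,0],"fingers":0.5},
  {"dp":[-0.3,0,-0.8],"turn":[0,0,0],"fingers":0.5},
])

```text
clock: 26.98
eef_pos: [458.4, 23.7, 203.0]
tcp_rot: [3.141, -0.01, -3.121]
contact_force: [1.8, -0.3, 0.2]
opening: 0.499
grasp_force: 0.0
```

Request:
play_rows([
  {"dp":[0,0,0],"turn":[0,0,0],"fingers":0.5},
  {"dp":[0,0,0],"turn":[0,0,0],"fingers":0.5},
])

```text
clock: 27.15
eef_pos: [461.6, 23.8, 202.6]
tcp_rot: [3.141, -0.004, -3.121]
contact_force: [0.1, -0.5, -1.0]
opening: 0.502
grasp_force: 0.0
```

```bash
python3 - <<'E'
from h import *
st()
f=grab("wrist","w30");t=grab("top");g=grab("scene","s30")
h=cv2.cvtColor(f["pixels"],cv2.COLOR_RGB2HSV)
m=cv2.inRange(h,(10,70,40),(30,255,255))
for z in(78,92):
  for o in blobs(f,m,z,5000):print(z,"lid",o)
h=cv2.cvtColor(t["pixels"],cv2.COLOR_RGB2HSV)
m=cv2.inRange(h,(12,80,60),(30,255,255))
for o in blobs(t,m,20,500,(285,250,560,380)):print("top lids z20",o)
m=cv2.inRange(h,(0,0,0),(179,255,45))
for o in blobs(t,m,119,60,(230,140,305,250)):print("handle",o)
h=cv2.cvtColor(g["pixels"],cv2.COLOR_RGB2HSV)
m=cv2.inRange(h,(10,70,40),(30,255,255))
for o in blobs(g,m,78,150,(80,180,330,380)):print("scene",o)
E
```

```text
27.15 [461.6  23.8 202.6] [ 180.    -0.2 -178.8] F [ 0.1 -0.5 -1. ] op 0.502 g 0.0
78 lid (444.3, 24.3, 149.4, 109.9, 1.5, [322.0, 184.0])
78 lid (425.5, -198.1, 124.4, 56.7, 0.2, [28.0, 164.0])
78 lid (445.4, 202.3, 177.6, 152.3, 5.2, [550.0, 193.0])
92 lid (441.6, 24.2, 142.3, 104.7, 1.5, [322.0, 184.0])
92 lid (423.7, -187.6, 118.5, 54.0, 0.2, [28.0, 164.0])
92 lid (442.6, 193.8, 169.2, 145.1, 5.2, [550.0, 193.0])
top lids z20 (435.0, -267.0, 149.5, 110.6, -0.1, [451.0, 315.0])
top lids z20 (437.9, -397.8, 149.2, 109.6, -1.0, [507.0, 313.0])
handle (687.0, 152.5, 107.1, 19.5, 89.3, [264.0, 200.0])
scene (501.7, -425.9, 145.6, 104.7, -1.0, [144.0, 334.0])
scene (498.7, -305.0, 145.9, 105.7, -0.1, [192.0, 304.0])
scene (380.5, -167.8, 96.6, 35.3, 74.7, [207.0, 255.0])
scene (467.4, 75.0, 266.6, 184.4, 71.4, [297.0, 229.0])
```

```bash
python3 -c "
from rig import r
print(r.sign_off())"
```

```text
the job is handed in; nothing more can be done
None
```

I've handed the job in with every step done by my own measurements; the verdict wasn't shown: the pan handle points left along the hob, all three shortbread fingers are in the tub, the first lid I tried fits and sits fully down on the rim, and the other two lids are still upright on the worktop.

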